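Put up the drying shelf, load the washed cups and start the dryer

ROBOT

A 6-joint arm with a two-finger parallel gripper is mounted at the origin on a cart in front of the work surface, level with it; the furniture and walls round the work are solid. World frame = base frame: x ahead of the robot, y to its left, z up, the work surface at z = 0. Lengths are in m, angles in rad, forces in N, time in s.
With the tool pointing down it reaches from about 0.4 to 0.825 m from the base axis. Payload 7 kg.
Tool frame: the origin (TCP) lies at the centre of the arm's flange, where the gripper is bolted on; the fingertips stand 178 mm ahead of it and the grasp point (between the pads) lies arm.tcp_to_grasp ahead of it (arm.tcp_to_grasp is the distance from the TCP to the grasp point, in m); z points along the fingers, y is the direction in which the jaws open and shut (so a half turn about z gives the same grasp; the last joint's range is limited). The gripper opens to 88 mm and grips with 3 to 60 N. Pads are 19 mm wide; open, the fingers measure 130 mm over their backs; the gripper's body (78 mm by 193 mm) begins 47 mm behind the grasp point.
Start: joints at [-1.038, 0.359, 0.012, 0, -1.224, -0.288], TCP at [0.164, -0.655, 0.405] pointing down, gripper open.
Joint ranges: [-3.07, 3.07], [-1.43, 2.12], [-1.02, 1.25], [-3.03, 1.67], [-3.05, -0], [-3.03, 3.03]. Speed limits (rad/s): [2.39, 2.39, 3.01, 3.14, 3.14, 3.14].

INTERFACE

Orientations are given as [roll, pitch, yaw] about the fixed x, y, z axes, in that order (R = Rz(yaw) Ry(pitch) Rx(roll)).
In Python, from station import arm gives the robot as it stands.
- The arm moves only by the tool move_arm, never from a script. Its argument "deltas" is a list of rows, each a list of 6 numbers: the shift along the world's x, y, z in mm, then the turn, a rotation vector about the world's x, y, z in degrees. In form: [[tx, ty, tz, ax, ay, az], ...]. A call has exactly 5 rows; each row shifts and turns the commanded pose from where the row before left it; what a row does not reach is not made up. A row lasts 1/12 s, in which the tool goes at most 41.7 mm and 7.16 degrees, less where a joint would pass 70% of its speed; a pose out of reach is approached as far as the arm can. A call with a gripper value outside its range is refused whole. "claw" is the closure in counts, from 0 (fully open) to 255 (shut), set as the call begins (left out, the last holds). The fingers move at their own pace and stop on an object; "squeeze" is the grip in N (left out, the last holds). Time passes only in rows, so rows that do not move let the fingers close, or fill a call up. It gives the time, the measured TCP pose, the force and the opening at its end, in the units of the state.
- arm.get_state(): the state, without advancing time (a new reading comes with each control period).
- arm.grab_frame(name): name is "side" or "top" or "wrist"; returns the picture (480x640x3 uint8, red, green, blue); there is no depth.
- arm.calibration(name): a dict with "intrinsics" (3x3 intrinsics, pixels), "T" (4x4, takes a point from camera to world coordinates); the wrist camera has in their place "mount" (4x4, takes a point from camera to tool coordinates, whose origin is the TCP and whose axes are the flange's). Camera axes: x right, y up, looking along -z (the intrinsics and any distortion apply to the point x, -y, -z); pixel columns grow to the right and rows downward; lengths in m; the calibration is good to about 2 mm. A picture is of the moment at which its call begins: read the wrist's pose just before it. calibration takes no time and is no camera call.
- arm.job_done(): hands the job in, once; it reports no verdict.
Trained networks look in the newest picture that a camera, given by its name, has taken for a name from the list of things; names that differ only in an ending like _2 or _b are one class to them, and where a whole thing is asked for, a point or a joint stands for the part that bears it (a point fixed in the world has none). Each returns a list of dicts, best first, with "score" (0 to 1); they miss things now and then, are a little off and sometimes report something else, mostly with a low value. They report only what shows in the picture. A call takes as long as a camera call. They do not tell look-alikes from the thing itself.
- arm.spot_in(thing, camera): "xy" ([column, row] in pixels, amid what is visible of it).
- arm.masks_of(thing, camera): "pixels" (480x640 bool, what is visible of it) and "xy" ([column, row] in pixels, amid what is visible of it).
- arm.spot_point(thing, camera): "xy" ([column, row] in pixels: a listed point, or the origin of a listed thing).
The state is a dict: "t": time; "q": joint angles; "qd": joint speeds; "joint_efforts": joint torques, N m; "eef_pos": TCP position; "ee_rot": TCP orientation; "force": force on the tool from outside, world axes, zero at the start; "moment": the same for the moment, N m; "width": finger opening in m.
Only numpy, scipy, OpenCV 4.12 (cv2) and the standard library are available. Lean on these libraries where they do the work, as an engineer would, in place of code of your own. Each camera call takes 0.05 s, during which the arm holds its last target. There are 200 camera calls.

TASK

Put up the drying shelf: hook both blue brackets into the slotted uprights of the rack and press each down until it locks, then lay the white shelf level across them, its long side along the rack, between the uprights and the bracket lips. Then stand all the small clear dose cups upright on the shelf, and last of all press the green flat key on the timer firmly for a moment, without hammering it. Leave the tall clear bottle where it is.

Things in the scene. Friction and masses are not known exactly. Their poses are not given: they have to be found in the camera images.
- bracket_1: blue shelf bracket, a straight channel arm 150 long, 24 wide, 55 high (36 wide on the lowest 4 mm), 0.25 kg, standing on its underside. Origin: middle of the underside; z up, x along the arm to the hook end. Pinch it across the width from above near the middle. Fits either upright. A lip at the front end stands 11 above the top.
- bracket_2: blue shelf bracket, a straight channel arm 150 long, 24 wide, 55 high (36 wide on the lowest 4 mm), 0.25 kg, standing on its underside. Origin: middle of the underside; z up, x along the arm to the hook end. Pinch it across the width from above near the middle. Fits either upright. Same as bracket_1.
- bracket_1_heel (a point): bracket_1: middle of the flat back face's lower edge (75 along the bracket's x from its origin, z 0); axes as the bracket's. The hook behind it: a neck 9 wide, z 42 to 50, out to x 10, ending in a tongue that hangs down to z 30; a nose behind the tongue reaches x 13. Gap between back face and tongue 5.2, wider at the tip.
- bracket_2_heel (a point): bracket_2: middle of the flat back face's lower edge (75 along the bracket's x from its origin, z 0); axes as the bracket's. Hook as on bracket_1.
- seat_left (a point): left upright of the rack: where a locked bracket's origin lies, 105 above the bench; x away from the robot into the upright, z up. The upright's front face is at x +75. Locking: bracket 18 above this point (14 to 21 works), turned to the same x, push the hook in along x till the back face meets the upright, then push straight down.
- seat_right (a point): the same for the right upright, 140 to the right. On the way down a spring catch resists over the last 12 mm with 6 to 12 N, then snaps over the hook's nose; the neck then rests on the slot's lower edge: locked. A locked arm may droop by 2 degrees. Pressed far out on the arm it can jam; press near the upright.
- rack: fixed drying rack, origin on the bench, midway between the uprights' front faces, x away from the robot. Aluminium uprights at y +70 and -70, 46 wide, 193 high (black cap 50 wide), each with one open slot 15 wide at z 147 to 178 in a 4 mm front wall. A blower box 125 wide, 60 high stands in front, x -133 to -37.
- shelf_mid (a point): point on the rack midway between the locked brackets at the height of their tops (160 above the bench), where the middle of the shelf's underside belongs; x away from the robot, y along the shelf's long side. The shelf then has about 11 mm play in x to either side, between uprights and bracket lips.
- shelf: white drip shelf, 120 (x) by 200 (y), floor 5 thick, rim 13 high and 3 thick, with an orange carrying bar over the middle along x: 60 long, 14 wide, at z 28 to 50. 0.25 to 0.45 kg. Origin: middle of the underside, z up. Either long side may face the robot.
- timer: fixed grey timer box, 85 (x) by 115 (y) by 40 high; origin under its middle.
- start_key: green square membrane key, 34 by 34, on top of the timer; origin at the middle of its upper face, 42.5 above the bench, z up. It gives 1.5 mm at most: 1.6 N to start moving, 7.6 N at the stop. It counts as pressed at over 5 N held for 0.2 s; over 35 N is too hard.
- dosing_bottle_clear: bystander: clear dosing bottle, 93 across, 255 tall, origin under its middle; leave it alone.
- cup_1: small clear plastic dose cup, 51 across at the rim (z 25 to 33), tapering to 36 at the foot, 35 high, 20 g; origin under its middle, z up. It may be absent. Grip lightly across the rim from above. A tall fixed carton (240 high) stands at the right edge of the table, near (x 0.70, y -0.38): keep the gripper's body clear of it.
- cup_2: small clear plastic dose cup, 51 across at the rim (z 25 to 33), tapering to 36 at the foot, 35 high, 20 g; origin under its middle, z up. It may be absent. Grip lightly across the rim from above. A tall fixed carton (240 high) stands at the right edge of the table, near (x 0.70, y -0.38): keep the gripper's body clear of it.
- cup_3: small clear plastic dose cup, 51 across at the rim (z 25 to 33), tapering to 36 at the foot, 35 high, 20 g; origin under its middle, z up. It may be absent. Grip lightly across the rim from above. A tall fixed carton (240 high) stands at the right edge of the table, near (x 0.70, y -0.38): keep the gripper's body clear of it.
- cup_4: small clear plastic dose cup, 51 across at the rim (z 25 to 33), tapering to 36 at the foot, 35 high, 20 g; origin under its middle, z up. It may be absent. Grip lightly across the rim from above. A tall fixed carton (240 high) stands at the right edge of the table, near (x 0.70, y -0.38): keep the gripper's body clear of it.
Not all that is in view belongs to the job. What is shaped like the cup_3 but orange or red is not meant.

How it is judged:
By the outcome, as a careful person would: the job done as asked, in the order asked, and still so for the second after the job is handed in, with the robot touching nothing.
Of cup_1, cup_2, cup_3, cup_4 only 2 to 4 are there at a start; the rules pass over those that are not, and their reading is None.
At some moment in a run one of cup_1, cup_2, cup_3, cup_4 may be knocked a few centimetres aside while the robot is not near it.
It also fails if it takes over 210 s, if anything falls off the work surface, if the arm or the gripper's body presses on something with over 40 N, if the wrist force passes 120 N, or if a joint passes its speed limit or range.

## Working session

There is one attempt and no reset: what is moved stays moved. The work goes in short steps, Python scripts to look and compute and a tool call to move; the robot and the scene stay as the last step left them, time stands still between calls to the robot, and variables do not carry over. Pictures are saved under pics/ and viewed, about 12 in all and at most 16, crops included, and the job is handed in when it is done.

Besides the shell and the picture viewer there is one more tool, called after "Call:" as name([rows], argument=value, ...), one row to a line, values as JSON. move_arm: Moves the arm, as the interface text tells. Its arguments: {"type":"object","properties":{"deltas":{"type":"array","items":{"type":"array","items":{"type":"number"}}},"claw":{"type":"number"},"squeeze":{"type":"number"}},"required":["deltas"]}

```bash
ls; mkdir -p pics
cat > h.py <<'E'
import numpy as np, cv2
from scipy.spatial.transform import Rotation as R
from station import arm
def cam(n, st=None):
    c=arm.calibration(n); K=np.array(c["intrinsics"])
    if "T" in c: return K,np.array(c["T"]),c
    st=st or arm.get_state(); T=np.eye(4); T[:3,:3]=R.from_euler("xyz",st["ee_rot"]).as_matrix(); T[:3,3]=st["eef_pos"]
    return K,T@np.array(c["mount"]),c
def ray(n,xy,st=None):
    K,T,c=cam(n,st); d=c.get("distortion"); d=None if d is None else np.array(d,float)
    u=cv2.undistortPoints(np.array([[xy]],float),K,d)[0,0]
    return T[:3,3],T[:3,:3]@np.array([u[0],-u[1],-1])
def at(n,xy,z,st=None):
    o,v=ray(n,xy,st); return o+v*(z-o[2])/v[2]
def px(n,P,st=None):
    K,T,c=cam(n,st); p=np.linalg.inv(T)@np.r_[P,1]; q=K@np.array([p[0],-p[1],-p[2]]); return q[:2]/q[2]
def snap(n,f):
    im=arm.grab_frame(n); cv2.imwrite(f"pics/{f}.png",im[:,:,::-1]); return im
def tri(a,b):
    (o1,v1),(o2,v2)=a,b; A=np.c_[v1,-v2]; s=np.linalg.lstsq(A,o2-o1,rcond=None)[0]
    p,q=o1+s[0]*v1,o2+s[1]*v2; return (p+q)/2,np.linalg.norm(p-q)
E
python3 - <<'E'
from h import *
np.set_printoptions(precision=3,suppress=True)
print(arm.tcp_to_grasp, arm.get_state())
for n in("side","top","wrist"): print(n,arm.calibration(n))
a=snap("top","top0"); b=snap("side","side0")
for t,zz in [("bracket_1",.055),("bracket_1_heel",0),("shelf",0),("timer",0),("start_key",.0425),("cup_1",0.0),("rack",0),("seat_left",.105),("seat_right",.105),("shelf_mid",.16),("dosing_bottle_clear",0)]:
  for n in("top","side"):
    for r in arm.spot_point(t,n)[:6]:
        if r["score"]>.2: print(t,n,round(r["score"],2),np.array(r["xy"]),at(n,r["xy"],zz))
E
```

```text
pics
0.1593 {'t': 0.0, 'q': array([-1.038,  0.359,  0.011, -0.   , -1.224, -0.288]), 'qd': array([-0.001,  0.   , -0.   , -0.001,  0.   ,  0.   ]), 'joint_efforts': array([ -0.001, -58.271,  29.304,   6.997,   0.007,  -0.   ]), 'eef_pos': array([ 0.164, -0.655,  0.404]), 'ee_rot': array([ 3.14 , -0.   , -2.897]), 'force': array([ 0.03 , -0.381, -0.17 ]), 'moment': array([ 0.015, -0.003,  0.004]), 'width': 0.08746138170881042}
side {'intrinsics': array([[564.978,   0.   , 322.38 ],
       [  0.   , 564.978, 239.626],
       [  0.   ,   0.   ,   1.   ]]), 'T': array([[-0.905,  0.263, -0.335,  0.17 ],
       [-0.425, -0.577,  0.697,  0.84 ],
       [-0.01 ,  0.773,  0.634,  0.885],
       [ 0.   ,  0.   ,  0.   ,  1.   ]])}
top {'intrinsics': array([[571.518,   0.   , 326.334],
       [  0.   , 571.518, 234.423],
       [  0.   ,   0.   ,   1.   ]]), 'T': array([[ 0.001,  0.993, -0.119,  0.41 ],
       [-1.   ,  0.004,  0.023, -0.015],
       [ 0.024,  0.119,  0.993,  1.359],
       [ 0.   ,  0.   ,  0.   ,  1.   ]])}
wrist {'intrinsics': array([[373.244,   0.   , 323.255],
       [  0.
[... 1510 characters left out ...]
 ]
rack top 0.79 [284.7 197.7] [0.662 0.054 0.   ]
rack top 0.65 [278.6 219.5] [0.609 0.068 0.   ]
rack side 0.82 [279.  285.3] [0.657 0.054 0.   ]
rack side 0.68 [226.9 408.9] [0.588 0.377 0.   ]
rack side 0.29 [415.9 249.6] [ 0.415 -0.192 -0.   ]
seat_left side 0.56 [285.9 281.8] [0.591 0.133 0.105]
seat_right top 0.8 [311.9 225.2] [ 0.581 -0.012  0.105]
shelf_mid top 0.55 [278.3 219. ] [0.586 0.059 0.16 ]
shelf_mid side 0.71 [302.1 239.1] [0.59  0.058 0.16 ]
shelf_mid side 0.69 [418.2 249.7] [ 0.367 -0.007  0.16 ]
shelf_mid side 0.23 [372.3 306.7] [0.393 0.175 0.16 ]
dosing_bottle_clear top 0.79 [186.7 167.8] [0.734 0.291 0.   ]
dosing_bottle_clear side 0.65 [185.  342.5] [0.75 0.28 0.  ]
```

View pics/top0.png

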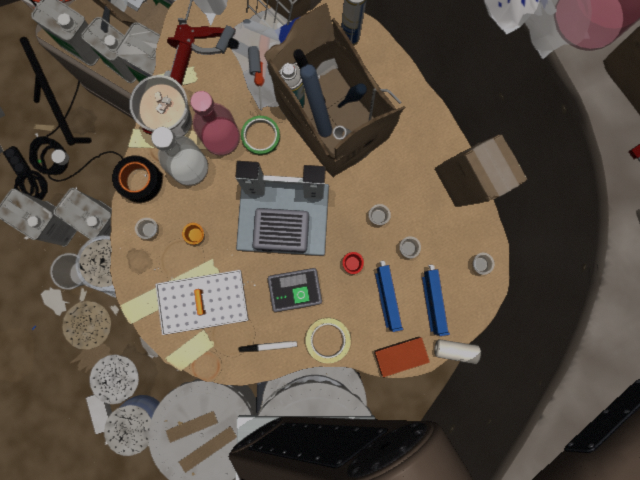

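View pics/side0.png

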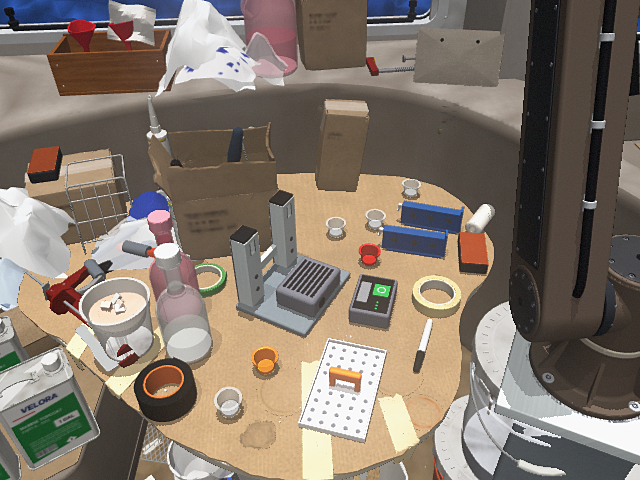

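Call:
move_arm([
  [13,28,0,0,0,0],
  [13,28,0,0,0,0],
  [13,28,0,0,0,0],
  [13,28,0,0,0,0],
  [13,28,0,0,0,0],
], claw=0)

```text
t: 1.62
eef_pos: [0.2288, -0.5136, 0.4046]
ee_rot: [-3.141, 0.0, -2.897]
force: [1.1, 0.2, -0.6]
width: 0.0876
```

Call:
move_arm([
  [13,28,0,0,0,0],
  [13,28,0,0,0,0],
  [13,28,0,0,0,0],
  [13,28,0,0,0,-2],
  [13,28,0,0,0,-2],
])

```text
t: 2.03
eef_pos: [0.2938, -0.3735, 0.4049]
ee_rot: [-3.141, 0.001, -2.968]
force: [1.0, 0.3, 0.4]
width: 0.0875
```

Call:
move_arm([
  [13,28,0,0,0,0],
  [13,28,0,0,0,0],
  [13,28,0,0,0,0],
  [13,28,0,0,0,0],
  [13,28,0,0,0,0],
])

```text
t: 2.45
eef_pos: [0.3588, -0.2335, 0.4051]
ee_rot: [-3.141, 0.001, -2.967]
force: [1.3, 0.5, -0.1]
width: 0.0877
```

```bash
cat >> h.py <<'E'
np.set_printoptions(precision=4,suppress=True)
def blue(im):
    h=cv2.cvtColor(im,cv2.COLOR_RGB2HSV); return ((h[...,0]>100)&(h[...,0]<125)&(h[...,1]>130)&(h[...,2]>50)).astype(np.uint8)
E
python3 - <<'E'
from h import *
st=arm.get_state(); print(st["t"],st["eef_pos"],st["ee_rot"],st["force"])
im=snap("wrist","w1")
for r in arm.masks_of("bracket_1","wrist"):
    if r["score"]<.3: continue
    m=r["pixels"].astype(np.uint8); c=np.argwhere(m)[:,::-1].astype(np.float32)
    print(r["score"],r["xy"],len(c))
for t,z in(("bracket_1",0),("bracket_1_heel",0),("cup_1",0)):
  for r in arm.spot_point(t,"wrist"):
    if r["score"]>.3: print(t,r["score"],r["xy"],at("wrist",r["xy"],z,st))
E
```

```text
2.45 [ 0.3588 -0.2335  0.4051] [-3.1412  0.001  -2.9666] [ 1.2857  0.5364 -0.0608]
0.94 [350.9, 265.0] 3772
0.78 [250.3, 239.1] 5135
bracket_1 0.97 [252.8, 245.7] [ 0.4109 -0.3022  0.    ]
bracket_1 0.56 [349.0, 271.7] [ 0.4217 -0.1952 -0.    ]
bracket_1_heel 0.86 [353.4, 330.3] [ 0.4902 -0.1766  0.    ]
cup_1 0.79 [408.3, 346.6] [ 0.4994 -0.1103  0.    ]
cup_1 0.7 [291.6, 360.2] [ 0.5406 -0.24    0.    ]
cup_1 0.45 [143.7, 308.6] [ 0.5051 -0.4132  0.    ]
```

View pics/w1.png

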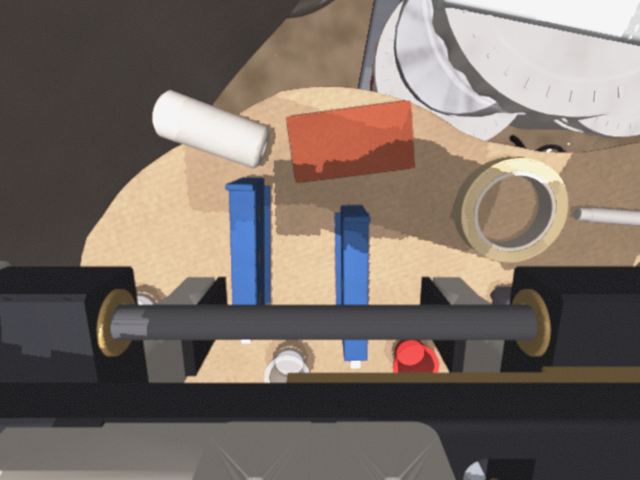

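Call:
move_arm([
  [20,20,5,0,0,0],
  [24,24,5,0,0,-1],
  [24,24,5,0,0,-2],
  [24,24,5,0,0,-2],
  [24,24,5,0,0,-2],
])

```text
t: 3.12
eef_pos: [0.4752, -0.119, 0.43]
ee_rot: [-3.141, 0.0, -3.093]
force: [0.3, -1.0, -0.5]
width: 0.0879
```

Call:
move_arm([
  [24,24,5,0,0,-2],
  [24,24,5,0,0,-1],
  [24,24,5,0,0,0],
  [24,24,5,0,0,0],
  [24,24,0,0,0,0],
])

```text
t: 3.53
eef_pos: [0.596, 0.0008, 0.4505]
ee_rot: [-3.141, 0.001, 3.14]
force: [0.5, -0.3, 0.4]
width: 0.0876
```

Call:
move_arm([
  [24,24,0,0,0,0],
  [20,20,0,0,0,0],
  [10,8,0,0,0,0],
  [0,0,0,0,0,0],
  [0,0,0,0,0,0],
])

```text
t: 3.95
eef_pos: [0.649, 0.0522, 0.4485]
ee_rot: [-3.141, -0.002, 3.141]
force: [-0.6, 0.0, 0.1]
width: 0.0874
```

```bash
cat >> h.py <<'E'
from scipy.optimize import minimize
def box(x0,x1,y0,y1,z0,z1): return np.array([[x,y,z] for x in(x0,x1) for y in(y0,y1) for z in(z0,z1)],float)
BR=[box(-.075,.075,-.012,.012,0,.055),box(-.075,.075,-.018,.018,0,.004),box(-.075,-.071,-.012,.012,0,.066)]
def sil(n,parts,p,z0=0,st=None,S=4):
    m=np.zeros((480*S,640*S),np.uint8); r=R.from_euler("z",p[2]).as_matrix()
    for b in parts:
        q=np.array([px(n,r@v+[p[0],p[1],z0],st) for v in b]); h=cv2.convexHull(((q+.5)*S).astype(np.int32)); cv2.fillConvexPoly(m,h,1)
    return cv2.resize(m.astype(np.float32),(640,480),interpolation=cv2.INTER_AREA)
def fit(obs,parts,p0,z0=0):
    # obs: list (cam, floatmask, st)
    def cost(p):
        c=0
        for n,m,st in obs:
            s=sil(n,parts,p,z0,st); c+=1-np.minimum(s,m).sum()/np.maximum(s,m).sum()
        return c
    sx=[np.array(p0)]+[np.array(p0)+d for d in np.diag([.008,.008,.08])]
    r=minimize(cost,p0,method="Nelder-Mead",options=dict(initial_simplex=sx,xatol=2e-4,fatol=1e-4,maxiter=80)); return r.x,r.fun
E
python3 - <<'E'
from h import *
st=arm.get_state(); print(st["t"],st["eef_pos"],st["ee_rot"],st["force"])
im=snap("wrist","w2")
for t,z in(("seat_left",.105),("seat_right",.105),("shelf_mid",.16),("rack",0)):
  for r in arm.spot_point(t,"wrist"):
    if r["score"]>.3: print(t,r["score"],r["xy"],at("wrist",r["xy"],z,st))
ims={n:cv2.imread(f"pics/{n}0.png")[:,:,::-1] for n in("top","side")}
for p0 in((.411,-.185,.18),(.405,-.29,.15)):
    obs=[]
    for n in ims:
        m=blue(np.ascontiguousarray(ims[n])).astype(np.float32); roi=cv2.dilate((sil(n,BR,p0)>0).astype(np.uint8),np.ones((11,11)))
        obs.append((n,m*roi,None))
    for o in (obs,obs[:1],obs[1:]): print(fit(o,BR,p0))
E
```

```text
3.95 [0.649  0.0522 0.4485] [-3.1409 -0.0018  3.141 ] [-0.5948  0.0072  0.0989]
seat_left 0.88 [414.1, 155.5] [0.5911 0.1273 0.105 ]
seat_right 0.55 [251.8, 145.0] [ 0.5826 -0.0095  0.105 ]
shelf_mid 0.9 [333.5, 158.9] [0.5916 0.0578 0.16  ]
shelf_mid 0.5 [106.2, 58.7] [ 0.5272 -0.0926  0.16  ]
rack 0.86 [324.3, 215.3] [0.6628 0.0517 0.    ]Traceback (most recent call last):
  File "<stdin>", line 13, in <module>
  File "h.py", line 41, in fit
    r=minimize(cost,p0,method="Nelder-Mead",options=dict(initial_simplex=sx,xatol=2e-4,fatol=1e-4,maxiter=80)); return r.x,r.fun
    res = _minimize_neldermead(fun, x0, args, callback, bounds=bounds,
                               **options)
    fxe = func(xe)
    fx = function(np.copy(x), *(wrapper_args + args))
  File "h.py", line 38, in cost
    s=sil(n,parts,p,z0,st); c+=1-np.minimum(s,m).sum()/np.maximum(s,m).sum()
  File "h.py", line 31, in sil
    q=np.array([px(n,r@v+[p[0],p[1],z0],st) for v in b]); h=cv2.convexHull(((q+.5)*S).astype(np.int32)); cv2.fillConvexPoly(m,h,1)
                ~~^^^^^^^^^^^^^^^^^^^^^^^^^
  File "h.py", line 16, in px
    K,T,c=cam(n,st); p=np.linalg.inv(T)@np.r_[P,1]; q=K@np.array([p[0],-p[1],-p[2]]); return q[:2]/q[2]
          ~~~^^^^^^
  File "h.py", line 5, in cam
    c=arm.calibration(n); K=np.array(c["intrinsics"])
ValueError: time passes only in moves, steps and waits
```

View pics/w2.png

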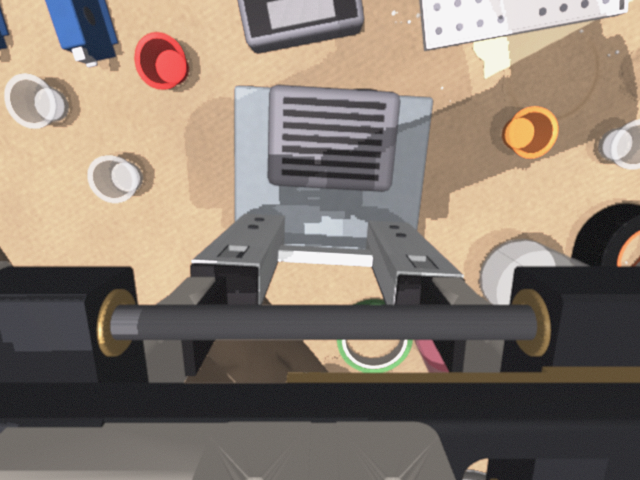

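```bash
sed -i 's/^def cam/_C={}\ndef calib(n):\n    if n not in _C: _C[n]=arm.calibration(n)\n    return _C[n]\ndef cam/; s/c=arm.calibration(n);/c=calib(n);/' h.py
python3 - <<'E'
from h import *
im=cv2.imread("pics/w2.png")[200:300,180:460]; cv2.imwrite("pics/w2c.png",cv2.resize(im,(784,280),interpolation=cv2.INTER_CUBIC))
ims={n:cv2.imread(f"pics/{n}0.png")[:,:,::-1] for n in("top","side")}
for p0 in((.411,-.185,.18),(.405,-.29,.15)):
    obs=[]
    for n in ims:
        m=blue(np.ascontiguousarray(ims[n])).astype(np.float32); roi=cv2.dilate((sil(n,BR,p0)>0).astype(np.uint8),np.ones((11,11)))
        obs.append((n,m*roi,None))
    for o in (obs,obs[:1],obs[1:]): print(fit(o,BR,p0))
E
```

```text
(array([ 0.4233, -0.1908,  0.1889]), np.float64(1.02275550365448))
(array([ 0.4232, -0.1906,  0.1836]), np.float64(0.2430071234703064))
(array([ 0.4296, -0.2234,  0.2227]), np.float64(0.7560290694236755))
(array([ 0.4138, -0.2995,  0.1443]), np.float64(1.1104856729507446))
(array([ 0.4133, -0.2983,  0.147 ]), np.float64(0.32377350330352783))
(array([ 0.4138, -0.2995,  0.131 ]), np.float64(0.7860193252563477))
```

View pics/w2c.png

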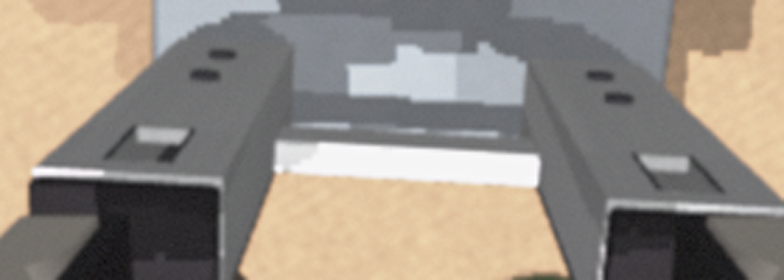

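Run:
```python
from h import *
st=dict(eef_pos=[0.649,0.0522,0.4485],ee_rot=[-3.1409,-0.0018,3.141])
for nm,a,b,c,d in(("R",(137,127),(190,130),(107,160),(178,163)),("L",(637,155),(688,157),(650,187),(722,192))):
    f=lambda u,z: at("wrist",(180+u[0]/2.8-.3,200+u[1]/2.8-.3),z,st)
    for u,z in((a,.147),(b,.147),(c,.178),(d,.178)): print(nm,f(u,z))
for u in((33,170),(222,180),(606,203),(784,213)): print("top",f(u,.191))
im=cv2.imread("pics/side0.png")[:,:,::-1]
m=arm
n="side"; s=sil(n,BR,(.4233,-.191,.186)); bm=blue(np.ascontiguousarray(im)); ys,xs=np.nonzero(s>0.5); print(xs.min(),xs.max(),ys.min(),ys.max()); 
k,l,stt,cc=cv2.connectedComponentsWithStats(bm); print([list(x) for x in stt[1:] if x[4]>60])
```

```text
R [ 0.6581 -0.0233  0.147 ]
R [ 0.6589 -0.0086  0.147 ]
R [ 0.6581 -0.0232  0.178 ]
R [ 0.6588 -0.0055  0.178 ]
L [0.6661 0.1167 0.147 ]
L [0.6667 0.131  0.147 ]
L [0.6651 0.1132 0.178 ]
L [0.6664 0.1314 0.178 ]
top [ 0.6565 -0.0372  0.191 ]
top [0.659  0.0077 0.191 ]
top [0.6647 0.0996 0.191 ]
top [0.6672 0.1426 0.191 ]
381 447 224 258
[[np.int32(0), np.int32(0), np.int32(109), np.int32(24), np.int32(2272)], [np.int32(112), np.int32(0), np.int32(54), np.int32(12), np.int32(209)], [np.int32(204), np.int32(0), np.int32(32), np.int32(16), np.int32(176)], [np.int32(367), np.int32(0), np.int32(43), np.int32(17), np.int32(629)], [np.int32(415), np.int32(0), np.int32(16), np.int32(15), np.int32(180)], [np.int32(156), np.int32(13), np.int32(22), np.int32(6), np.int32(65)], [np.int32(129), np.int32(191), np.int32(40), np.int32(28), np.int32(697)], [np.int32(402), np.int32(201), np.int32(62), np.int32(15), np.int32(325)], [np.int32(384), np.int32(225), np.int32(72), np.int32(14), np.int32(410)]]
```

Call:
move_arm([
  [-15,-20,-10,0,0,1],
  [-22,-25,-15,0,0,2],
  [-22,-25,-16,0,0,2],
  [-22,-25,-16,0,0,2],
  [-22,-25,-16,0,0,2],
])

```text
t: 4.62
eef_pos: [0.5438, -0.0682, 0.3766]
ee_rot: [3.142, 0.001, -2.982]
force: [1.0, 0.7, -0.9]
width: 0.0881
```

Call:
move_arm([
  [-22,-25,-16,0,0,1.5],
  [-22,-25,-16,0,0,0],
  [-22,-25,-16,0,0,0],
  [-22,-25,-16,0,0,0],
  [-18,-22,-12,0,0,0],
])

```text
t: 5.03
eef_pos: [0.437, -0.1902, 0.3002]
ee_rot: [3.141, 0.0, -2.959]
force: [-0.6, -0.3, -1.0]
width: 0.0877
```

Call:
move_arm([
  [0,0,-20,0,0,0],
  [0,0,-24,0,0,0],
  [0,0,-24,0,0,0],
  [0,0,-20,0,0,0],
  [0,0,-10,0,0,0],
])

```text
t: 5.45
eef_pos: [0.4383, -0.1892, 0.2011]
ee_rot: [3.141, -0.001, -2.959]
force: [-0.8, 0.9, 0.7]
width: 0.0876
```

Run:
```python
from h import *
st=arm.get_state(); print(st["t"],st["eef_pos"],st["ee_rot"],st["force"])
for n in("wrist","side","top"):
  arm.grab_frame(n)
  for t in("bracket_1","bracket_1_heel"):
    for r in arm.spot_point(t,n)[:3]:
      if r["score"]>.3: print(n,t,r["score"],r["xy"],at(n,r["xy"],0,st))
```

```text
5.45 [ 0.4383 -0.1892  0.2011] [ 3.1411 -0.0015 -2.959 ] [-0.7861  0.9003  0.698 ]
wrist bracket_1 0.92 [323.0, 250.8] [ 0.4228 -0.1934  0.    ]
wrist bracket_1 0.83 [105.8, 190.0] [ 0.4119 -0.3023  0.    ]
side bracket_1 0.76 [416.2, 250.7] [ 0.4133 -0.1885  0.    ]
side bracket_1 0.57 [430.4, 228.1] [ 0.4079 -0.2875  0.    ]
side bracket_1 0.32 [230.3, 410.0] [0.5816 0.3759 0.    ]
side bracket_1_heel 0.87 [380.7, 243.2] [ 0.5009 -0.1796  0.    ]
top bracket_1 0.63 [430.5, 305.2] [ 0.405  -0.2936  0.    ]
top bracket_1 0.61 [147.7, 226.2] [0.5911 0.3792 0.    ]
top bracket_1 0.57 [189.9, 166.7] [0.7366 0.2835 0.    ]
```

Call:
move_arm([
  [0,0,0,0,0,0],
  [0,0,0,0,0,0],
  [0,0,0,0,0,0],
  [0,0,0,0,0,0],
  [0,0,0,0,0,0],
], claw=255, squeeze=45)

```text
t: 6.32
eef_pos: [0.4396, -0.1888, 0.2026]
ee_rot: [3.142, -0.0, -2.958]
force: [0.3, 0.0, 0.8]
width: 0.0598
```

Call:
move_arm([
  [0,0,0,0,0,0],
  [0,0,0,0,0,0],
  [0,0,0,0,0,0],
  [0,0,0,0,0,0],
  [0,0,0,0,0,0],
])

```text
t: 6.73
eef_pos: [0.4396, -0.1889, 0.2026]
ee_rot: [3.142, -0.0, -2.958]
force: [-0.2, -0.0, -0.2]
width: 0.0264
```

Call:
move_arm([
  [0,0,5,0,0,0],
  [0,0,15,0,0,0],
  [0,0,20,0,0,0],
  [0,0,20,0,0,0],
  [0,0,20,0,0,0],
])

```text
t: 7.15
eef_pos: [0.4391, -0.1888, 0.2835]
ee_rot: [3.141, -0.001, -2.958]
force: [0.2, -0.4, -3.0]
width: 0.0237
```

Run:
```python
from h import *
st=arm.get_state(); print(st["t"],st["eef_pos"],st["ee_rot"],st["force"],st["moment"],st["width"])
snap("wrist","w3")
for t in("bracket_1","bracket_1_heel"):
    for r in arm.spot_point(t,"wrist")[:3]:
      if r["score"]>.3: print(t,r["score"],r["xy"],at("wrist",r["xy"],.08,st))
```

```text
7.15 [ 0.4391 -0.1888  0.2835] [ 3.1412 -0.001  -2.958 ] [ 0.2445 -0.3686 -3.0378] [ 0.0256 -0.1294  0.0209] 0.023677832519976284
bracket_1 0.87 [173.6, 173.2] [ 0.3992 -0.2712  0.08  ]
bracket_1 0.71 [321.9, 246.9] [ 0.4225 -0.1938  0.08  ]
bracket_1 0.38 [11.0, 267.6] [ 0.463  -0.3498  0.08  ]
```

View pics/w3.png

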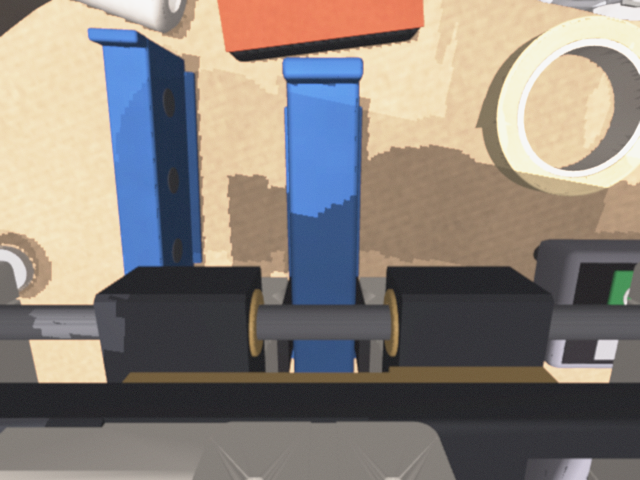

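Run:
```python
from h import *
st=dict(eef_pos=[0.4391,-0.1888,0.2835],ee_rot=[3.1412,-0.001,-2.958]); r=R.from_euler("xyz",st["ee_rot"]).as_matrix()
im=cv2.imread("pics/w3.png")[:,:,::-1]; m=blue(np.ascontiguousarray(im))[:,275:375]
rows=np.nonzero(m[:,30:60].mean(1)>.5)[0]; print(rows[:30])
for row in(58,80): 
  z=.147 if row==58 else .136
  p=at("wrist",(323,row),z,st); print(row,p,r.T@(p-np.array(st["eef_pos"])))
for row in (130,150,230):
  c=np.nonzero(m[row])[0]+275; print(row,c.min(),c.max(), r.T@(at("wrist",(c.min(),row),.136,st)-np.array(st["eef_pos"])), r.T@(at("wrist",(c.max(),row),.136,st)-np.array(st["eef_pos"])))
```

```text
[59 60 61 62 63 64 65 66 67 68 69 70 71 72 73 74 75 76 77 78 79 80 82 83
 84 85 86 87 88 89]
58 [ 0.3487 -0.207   0.147 ] [ 0.092  -0.0015  0.1366]
80 [ 0.3529 -0.2062  0.136 ] [ 0.0878 -0.0015  0.1476]
130 286 360 [ 0.0726 -0.0135  0.1476] [0.0727 0.0107 0.1476]
150 286 359 [ 0.0663 -0.0137  0.1476] [0.0663 0.0105 0.1476]
230 289 358 [ 0.0391 -0.0133  0.1475] [0.0391 0.0108 0.1475]
```

Call:
move_arm([
  [6,15,3,0,0,0],
  [10,25,4,0,0,-1],
  [10,28,5,0,0,-2],
  [10,28,5,0,0,-2],
  [10,28,5,0,0,-2],
])

```text
t: 7.72
eef_pos: [0.4852, -0.0638, 0.3037]
ee_rot: [-3.142, -0.002, -3.083]
force: [0.3, 0.2, -2.7]
width: 0.0237
```

Call:
move_arm([
  [10,28,5,0,0,-2],
  [12,28,5,0,0,-2],
  [12,28,5,0,0,-2],
  [12,28,5,0,0,-0.6],
  [12,28,0,0,0,0],
])

```text
t: 8.13
eef_pos: [0.5437, 0.0766, 0.3244]
ee_rot: [-3.141, -0.001, 3.087]
force: [1.4, -0.4, -2.6]
width: 0.0239
```

Call:
move_arm([
  [12,25,0,0,0,0],
  [12,20,0,0,0,0],
  [11,10,0,0,0,0],
  [0,0,0,0,0,0],
  [0,0,0,0,0,0],
])

```text
t: 8.55
eef_pos: [0.5784, 0.1306, 0.3227]
ee_rot: [-3.14, -0.003, 3.088]
force: [0.1, -0.8, -2.9]
width: 0.0236
```

Run:
```python
from h import *
st=arm.get_state(); print(st["t"],st["eef_pos"],st["ee_rot"],st["force"],st["moment"],st["width"])
a=snap("side","s1"); b=snap("top","t1")
c=np.zeros((360,800,3),np.uint8)
c[:,:400]=cv2.resize(a[180:300,220:353],(400,360),interpolation=cv2.INTER_CUBIC); c[:,400:]=cv2.resize(b[140:260,210:343],(400,360),interpolation=cv2.INTER_CUBIC)
cv2.imwrite("pics/c1.png",c[:,:,::-1])
```

```text
8.55 [0.5784 0.1306 0.3227] [-3.1402 -0.0029  3.0884] [ 0.1077 -0.7644 -2.9019] [-0.0402  0.024  -0.0075] 0.02357111136797273
```

View pics/c1.png

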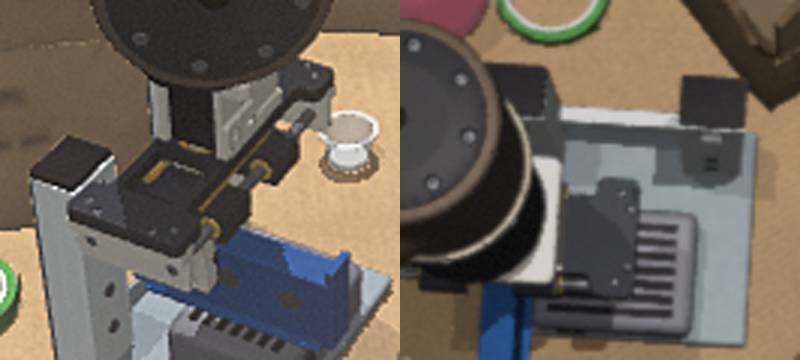

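Call:
move_arm([
  [4,-0.6,3,0,0,0],
  [6,-0.6,0,0,0,0],
  [6,-0.6,0,0,0,0],
  [5,-0.4,0,0,0,0],
  [3,-0.3,0,0,0,0],
])

```text
t: 9.07
eef_pos: [0.6034, 0.1273, 0.3277]
ee_rot: [3.141, 0.0, 3.087]
force: [-0.2, 0.3, -2.2]
width: 0.0236
```

Call:
move_arm([
  [1.5,-0.1,-2,0,0,0],
  [1.5,0,0,0,0,0],
  [1,0,0,0,0,0],
  [1,0,0,0,0,0],
  [0,0,0,0,0,0],
])

```text
t: 9.48
eef_pos: [0.6076, 0.1276, 0.3256]
ee_rot: [-3.142, 0.0, 3.088]
force: [-0.4, -0.3, -2.8]
width: 0.0237
```

Call:
move_arm([
  [1,0,0,0,0,0],
  [1,0,0,0,0,0],
  [0.5,0,0,0,0,0],
  [0,0,0,0,0,0],
  [0,0,0,0,0,0],
])

```text
t: 9.9
eef_pos: [0.6096, 0.1275, 0.3254]
ee_rot: [-3.141, -0.001, 3.088]
force: [-3.8, 0.8, -1.1]
width: 0.0239
```

Call:
move_arm([
  [-0.3,0,-2,0,0,0],
  [0,0,-2,0,0,0],
  [0,0,-2,0,0,0],
  [0,0,-2,0,0,0],
  [0,0,0,0,0,0],
])

```text
t: 10.32
eef_pos: [0.6091, 0.1274, 0.3172]
ee_rot: [-3.141, -0.002, 3.088]
force: [-8.1, 1.2, -1.5]
width: 0.0238
```

Call:
move_arm([
  [0,0,-1,0,0,0],
  [0,0,-1,0,0,0],
  [0,0,-1,0,0,0],
  [0,0,-1,0,0,0],
  [0,0,0,0,0,0],
])

```text
t: 10.73
eef_pos: [0.609, 0.1273, 0.3124]
ee_rot: [-3.141, -0.003, 3.088]
force: [-3.6, 0.6, -6.5]
width: 0.0236
```

Call:
move_arm([
  [0,0,-1,0,0,0],
  [0,0,-1,0,0,0],
  [0,0,-1,0,0,0],
  [0,0,-1,0,0,0],
  [0,0,0,0,0,0],
])

```text
t: 11.15
eef_pos: [0.6095, 0.1275, 0.3095]
ee_rot: [-3.141, -0.001, 3.088]
force: [-5.5, -0.1, -2.5]
width: 0.0238
```

Call:
move_arm([
  [0,0,-1,0,0,0],
  [0,0,-1,0,0,0],
  [0,0,0,0,0,0],
  [0,0,0,0,0,0],
  [0,0,0,0,0,0],
])

```text
t: 11.57
eef_pos: [0.6094, 0.1274, 0.3084]
ee_rot: [-3.141, -0.0, 3.088]
force: [-9.0, 0.1, 3.3]
width: 0.024
```

Call:
move_arm([
  [-0.3,0,-1,0,0,0],
  [0,0,-1,0,0,0],
  [0,0,0,0,0,0],
  [0,0,0,0,0,0],
  [0,0,0,0,0,0],
])

```text
t: 11.98
eef_pos: [0.6091, 0.1275, 0.3079]
ee_rot: [3.142, 0.001, 3.088]
force: [-13.6, -0.2, 12.8]
width: 0.024
```

Run:
```python
from h import *
st=arm.get_state(); print(st["t"],st["eef_pos"],st["ee_rot"],st["force"],st["moment"],st["width"])
a=snap("wrist","w4"); b=snap("side","s2")
c=np.zeros((360,800,3),np.uint8)
c[:,:400]=cv2.resize(b[180:300,220:353],(400,360),interpolation=cv2.INTER_CUBIC); c[:,400:]=cv2.resize(a[60:420,120:520],(400,360))
cv2.imwrite("pics/c2.png",c[:,:,::-1])
```

```text
11.9833 [0.6091 0.1275 0.3079] [3.1415 0.0009 3.0885] [-13.6478  -0.1692  12.7885] [ 0.0964  4.6207 -0.1257] 0.023967155527145987
```

View pics/c2.png

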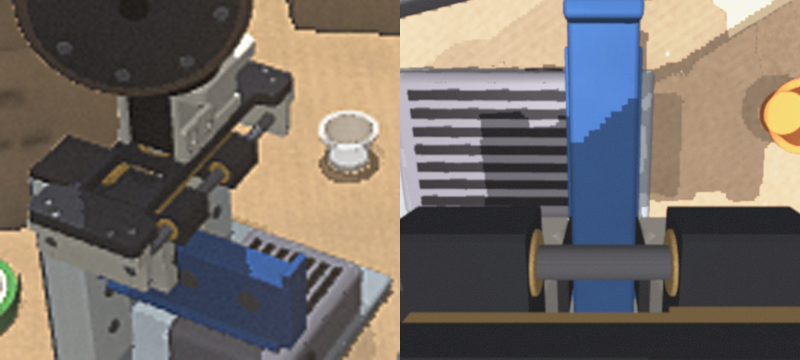

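Call:
move_arm([
  [-1,0,0,0,0,0],
  [0,0,-1,0,0,0],
  [0,0,-1,0,0,0],
  [0,0,0,0,0,0],
  [0,0,0,0,0,0],
])

```text
t: 12.5
eef_pos: [0.6084, 0.1276, 0.3065]
ee_rot: [3.141, 0.002, 3.089]
force: [-13.9, -0.1, 15.3]
width: 0.0236
```

Call:
move_arm([
  [0,0,3,0,0,0],
  [0,0,2,0,0,0],
  [0,0,2,0,0,0],
  [0,0,0,0,0,0],
  [0,0,0,0,0,0],
])

```text
t: 12.92
eef_pos: [0.6086, 0.1275, 0.3104]
ee_rot: [-3.141, -0.0, 3.088]
force: [-4.1, 0.0, -3.5]
width: 0.0238
```

Call:
move_arm([
  [0,0,-1.5,0,0,0],
  [0,0,0,0,0,0],
  [0,0,0,0,0,0],
  [0,0,0,0,0,0],
  [0,0,0,0,0,0],
], claw=120)

```text
t: 13.33
eef_pos: [0.6089, 0.1276, 0.3096]
ee_rot: [3.141, 0.001, 3.088]
force: [-0.9, -0.3, 0.3]
width: 0.0455
```

Call:
move_arm([
  [0,0,10,0,0,0],
  [0,0,15,0,0,0],
  [0,0,15,0,0,0],
  [0,0,15,0,0,0],
  [0,0,0,0,0,0],
])

```text
t: 13.75
eef_pos: [0.6094, 0.1278, 0.3686]
ee_rot: [3.14, 0.006, 3.089]
force: [0.9, -0.3, 0.5]
width: 0.0463
```

Call:
move_arm([
  [8,-0.4,0,0,0,0],
  [10,-0.6,0,0,0,0],
  [10,-0.5,0,0,0,0],
  [10,-0.5,0,0,0,0],
  [0,0,0,0,0,0],
], claw=255, squeeze=20)

```text
t: 14.17
eef_pos: [0.6486, 0.1254, 0.3628]
ee_rot: [-3.141, -0.001, 3.087]
force: [0.1, -0.4, 0.7]
width: 0.0185
```

Call:
move_arm([
  [0,0,0,0,0,0],
  [0,0,0,0,0,0],
  [0,0,0,0,0,0],
  [0,0,-5,0,0,0],
  [0,0,-5,0,0,0],
])

```text
t: 14.58
eef_pos: [0.6463, 0.1256, 0.3542]
ee_rot: [3.141, 0.001, 3.088]
force: [1.1, -0.4, -0.3]
width: 0.0005
```

Run:
```python
from h import *
st=arm.get_state(); print(st["t"],st["eef_pos"],st["ee_rot"],st["force"],st["moment"],st["width"])
a=snap("wrist","w5"); b=snap("side","s3")
c=np.zeros((360,800,3),np.uint8)
c[:,:400]=cv2.resize(b[180:300,220:353],(400,360),interpolation=cv2.INTER_CUBIC); c[:,400:]=cv2.resize(a[60:420,120:520],(400,360))
cv2.imwrite("pics/c3.png",c[:,:,::-1])
```

```text
14.5833 [0.6463 0.1256 0.3542] [3.1411 0.0007 3.0882] [ 1.0945 -0.4195 -0.3252] [ 0.0676 -0.1095 -0.0081] 0.000452597727398422
```

View pics/c3.png

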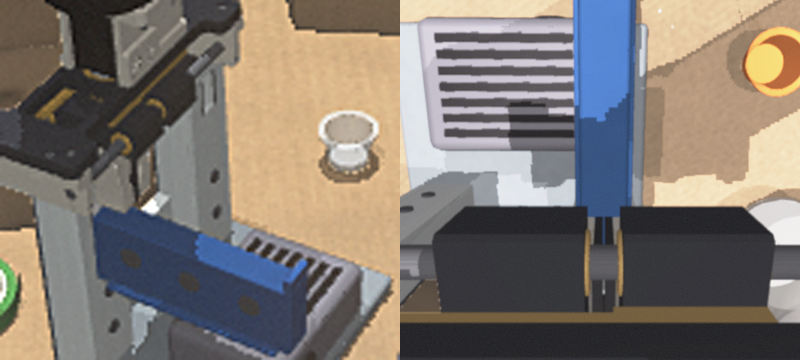

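Call:
move_arm([
  [0,0,-5,0,0,0],
  [0,0,-4,0,0,0],
  [0,0,-2,0,0,0],
  [0,0,-2,0,0,0],
  [0,0,0,0,0,0],
])

```text
t: 15.1
eef_pos: [0.6464, 0.1255, 0.3406]
ee_rot: [-3.141, -0.001, 3.088]
force: [-0.1, 0.0, -0.5]
width: 0.0003
```

Call:
move_arm([
  [0,0,-1,0,0,0],
  [0,0,-1,0,0,0],
  [0,0,-1,0,0,0],
  [0,0,0,0,0,0],
  [0,0,0,0,0,0],
])

```text
t: 15.52
eef_pos: [0.6465, 0.1255, 0.3382]
ee_rot: [-3.142, 0.0, 3.088]
force: [0.1, -0.6, 0.1]
width: 0.0003
```

Call:
move_arm([
  [0,0,-1,0,0,0],
  [0,0,-1,0,0,0],
  [0,0,-1,0,0,0],
  [0,0,-1,0,0,0],
  [0,0,0,0,0,0],
])

```text
t: 15.93
eef_pos: [0.6463, 0.1256, 0.3373]
ee_rot: [3.141, 0.002, 3.089]
force: [-8.0, 0.4, 18.0]
width: 0.0004
```

Call:
move_arm([
  [0,0,-1,0,0,0],
  [0,0,-1,0,0,0],
  [0,0,0,0,0,0],
  [0,0,0,0,0,0],
  [0,0,0,0,0,0],
])

```text
t: 16.35
eef_pos: [0.6462, 0.1255, 0.337]
ee_rot: [3.141, 0.003, 3.089]
force: [-12.1, 0.2, 26.8]
width: 0.0008
```

Call:
move_arm([
  [0,0,15,0,0,0],
  [-5,-10,25,0,0,0],
  [-15,-30,20,0,0,1],
  [-18,-35,5,0,0,1],
  [-18,-35,0,0,0,1],
], claw=0)

```text
t: 16.77
eef_pos: [0.5902, 0.015, 0.3992]
ee_rot: [3.141, 0.004, -3.14]
force: [0.3, -0.6, 0.1]
width: 0.0287
```

Call:
move_arm([
  [-18,-35,0,0,0,1],
  [-18,-35,0,0,0,1],
  [-18,-35,0,0,0,1],
  [-18,-35,0,0,0,1],
  [-18,-35,0,0,0,1],
])

```text
t: 17.18
eef_pos: [0.4992, -0.1608, 0.3976]
ee_rot: [-3.142, 0.001, -3.054]
force: [0.5, -0.9, 0.5]
width: 0.0619
```

Call:
move_arm([
  [-18,-35,-20,0,0,1],
  [-18,-35,-20,0,0,1],
  [-18,-35,-20,0,0,1],
  [-15,-25,-25,0,0,0.5],
  [-5,-10,-15,0,0,0],
])

```text
t: 17.6
eef_pos: [0.4268, -0.2957, 0.2986]
ee_rot: [3.141, -0.002, -2.997]
force: [-0.5, -0.6, 0.2]
width: 0.087
```

Run:
```python
from h import *
st=arm.get_state(); print(st["t"],st["eef_pos"],st["ee_rot"],st["force"],st["width"])
arm.grab_frame("wrist")
for r in arm.spot_point("bracket_1","wrist")[:3]: print(r["score"],r["xy"],at("wrist",r["xy"],0,st))
a=snap("side","s4"); snap("top","t4")
cv2.imwrite("pics/c4.png",cv2.resize(a[170:310,210:370],(800,700),interpolation=cv2.INTER_CUBIC)[:600,:,::-1])
```

```text
17.6 [ 0.4268 -0.2957  0.2986] [ 3.1406 -0.0015 -2.9966] [-0.4538 -0.6065  0.174 ] 0.0870230111761093
0.85 [319.3, 215.5] [ 0.4124 -0.3018  0.    ]
```

View pics/c4.png

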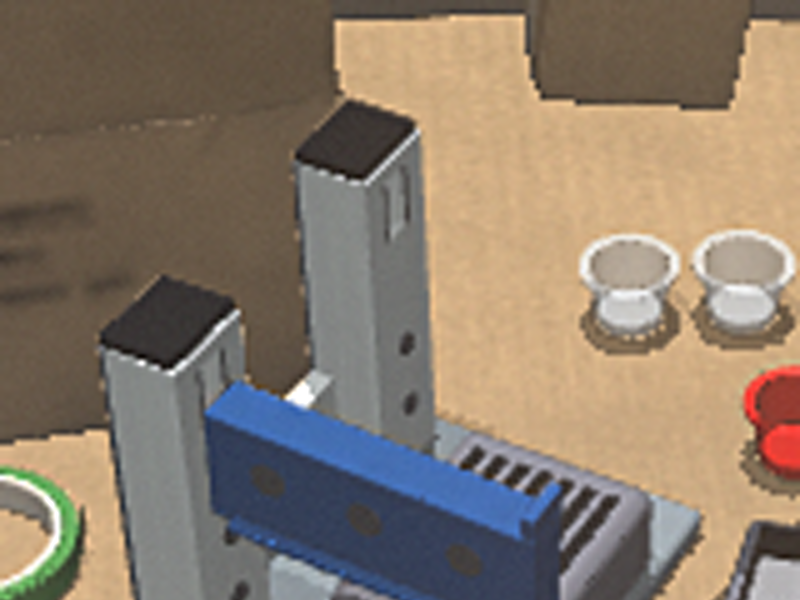

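Run:
```python
from h import *
r=R.from_euler("z",-3.1,degrees=True).as_matrix()
for d in(0,1,2,3,4):
  rp=R.from_euler("y",0).as_matrix()
  o=[]
  for v in((75,12,55),(75,-12,55),(-71,12,55),(-75,12,66),(-75,-12,66),(-75,18,0),(75,18,0)):
    v=np.array(v)/1000; h=np.array([.075,0,.042]); w=h+R.from_euler("y",-d,degrees=True).as_matrix()@(v-h)
    p=px("side",r@w+[.591,.129,.105]); o.append(((p-[210,170])*5).round())
  print(d,[list(map(int,x)) for x in o])
```

```text
0 [[199, 410], [232, 375], [522, 527], [531, 509], [562, 470], [527, 644], [203, 521]]
1 [[199, 410], [233, 375], [523, 532], [532, 514], [563, 476], [525, 648], [201, 520]]
2 [[200, 410], [233, 375], [523, 537], [533, 520], [564, 481], [523, 652], [200, 520]]
3 [[200, 410], [234, 376], [524, 542], [534, 525], [564, 487], [522, 656], [198, 519]]
4 [[201, 410], [234, 376], [524, 547], [535, 530], [565, 492], [520, 660], [197, 518]]
```

Call:
move_arm([
  [1,-2,-20,0,0,0],
  [0.5,-1.5,-24,0,0,0],
  [0,0,-24,0,0,0],
  [0,0,-20,0,0,0],
  [0,0,-9,0,0,0],
])

```text
t: 18.22
eef_pos: [0.4316, -0.2961, 0.2025]
ee_rot: [3.141, -0.001, -2.993]
force: [-1.0, -0.1, 0.3]
width: 0.088
```

Call:
move_arm([
  [0,0,0,0,0,0],
  [0,0,0,0,0,0],
  [0,0,0,0,0,0],
  [0,0,0,0,0,0],
  [0,0,0,0,0,0],
], claw=255, squeeze=50)

```text
t: 18.63
eef_pos: [0.4315, -0.2971, 0.2048]
ee_rot: [-3.141, 0.002, -2.994]
force: [0.0, -1.0, 0.1]
width: 0.0601
```

Call:
move_arm([
  [0,0,0,0,0,0],
  [0,0,0,0,0,0],
  [0,0,0,0,0,0],
  [0,0,0,0,0,0],
  [0,0,0,0,0,0],
])

```text
t: 19.05
eef_pos: [0.431, -0.2971, 0.2036]
ee_rot: [-3.142, -0.0, -2.995]
force: [-1.3, 1.2, -0.3]
width: 0.0262
```

Call:
move_arm([
  [0,0,0,0,0,0],
  [0,0,5,0,0,0],
  [0,0,25,0,0,0],
  [0,0,30,0,0,0],
  [0,0,30,0,0,0],
])

```text
t: 19.47
eef_pos: [0.4305, -0.2969, 0.294]
ee_rot: [3.14, -0.002, -2.995]
force: [0.2, -0.5, -3.2]
width: 0.0239
```

Run:
```python
from h import *
st=arm.get_state(); print(st["t"],st["eef_pos"],st["ee_rot"],st["force"],st["width"]); r=R.from_euler("xyz",st["ee_rot"]).as_matrix()
im=snap("wrist","w6"); m=blue(im)[:,275:375]
rows=np.nonzero(m[:,30:60].mean(1)>.5)[0]; print(rows[:6],(at("wrist",(323,rows[0]),st["eef_pos"][2]-.2018+.066,st)-st["eef_pos"])@r)
```

```text
19.4667 [ 0.4305 -0.2969  0.294 ] [ 3.1404 -0.0025 -2.9947] [ 0.2386 -0.46   -3.2175] 0.023878937262729445
[54 55 56 57 58 59] [ 0.0929 -0.0015  0.136 ]
```

Call:
move_arm([
  [6,13,3,0,0,0],
  [12,25,4,0,0,-1],
  [13,28,4,0,0,-1.5],
  [13,28,4,0,0,-1.5],
  [13,28,4,0,0,-1.5],
])

```text
t: 19.93
eef_pos: [0.488, -0.1739, 0.3127]
ee_rot: [3.141, -0.0, -3.093]
force: [1.1, -0.4, -3.0]
width: 0.0236
```

Call:
move_arm([
  [13,28,4,0,0,-1.5],
  [13,28,4,0,0,-1.5],
  [13,28,4,0,0,-1.5],
  [13,28,1,0,0,-1.5],
  [13,26,0,0,0,0],
])

```text
t: 20.35
eef_pos: [0.5532, -0.0354, 0.3259]
ee_rot: [3.141, 0.0, 3.087]
force: [1.7, 0.1, -1.8]
width: 0.0232
```

Call:
move_arm([
  [11,18,0,0,0,0],
  [8.5,8,0,0,0,0],
  [0,0,0,0,0,0],
  [0,0,0,0,0,0],
  [0,0,0,0,0,0],
])

```text
t: 20.77
eef_pos: [0.5719, -0.0117, 0.3251]
ee_rot: [-3.141, -0.001, 3.087]
force: [-0.5, -1.1, -2.1]
width: 0.0237
```

Call:
move_arm([
  [4,0.6,1.5,0,0,0],
  [6,-0.2,0,0,0,0],
  [6,-0.4,0,0,0,0],
  [6,-0.3,0,0,0,0],
  [3,-0.2,0,0,0,0],
])

```text
t: 21.18
eef_pos: [0.5985, -0.0119, 0.327]
ee_rot: [-3.142, 0.0, 3.087]
force: [-0.2, -0.3, -1.9]
width: 0.0237
```

Call:
move_arm([
  [2,-0.1,0,0,0,0],
  [1.5,0,0,0,0,0],
  [1,0,0,0,0,0],
  [1,0,0,0,0,0],
  [0,0,0,0,0,0],
])

```text
t: 21.6
eef_pos: [0.6027, -0.0117, 0.3268]
ee_rot: [-3.141, -0.001, 3.088]
force: [-1.7, -0.6, -1.8]
width: 0.0236
```

Call:
move_arm([
  [0.6,0,0,0,0,0],
  [0.4,0,0,0,0,0],
  [0,0,-2,0,0,0],
  [0,0,-2,0,0,0],
  [0,0,-2,0,0,0],
])

```text
t: 22.02
eef_pos: [0.6029, -0.0118, 0.3206]
ee_rot: [-3.141, -0.003, 3.088]
force: [-6.3, 0.3, 1.7]
width: 0.0242
```

Call:
move_arm([
  [0,0,-2,0,0,0],
  [0,0,-2,0,0,0],
  [0,0,-2,0,0,0],
  [0,0,-1,0,0,0],
  [0,0,0,0,0,0],
])

```text
t: 22.43
eef_pos: [0.6023, -0.0119, 0.3127]
ee_rot: [-3.141, -0.005, 3.087]
force: [-6.5, -0.5, -5.4]
width: 0.0239
```

Call:
move_arm([
  [0,0,-1,0,0,0],
  [0,0,-1,0,0,0],
  [0,0,-1,0,0,0],
  [0,0,0,0,0,0],
  [0,0,0,0,0,0],
])

```text
t: 22.85
eef_pos: [0.603, -0.0118, 0.3103]
ee_rot: [-3.141, -0.003, 3.088]
force: [-6.3, -0.0, -3.0]
width: 0.0238
```

Call:
move_arm([
  [-0.5,0,-1,0,0,0],
  [0,0,-1,0,0,0],
  [0,0,-1,0,0,0],
  [0,0,-1,0,0,0],
  [0,0,0,0,0,0],
])

```text
t: 23.27
eef_pos: [0.6026, -0.0118, 0.3083]
ee_rot: [-3.141, -0.001, 3.088]
force: [-10.5, 1.3, 7.8]
width: 0.0236
```

Call:
move_arm([
  [0,0,1,0,0,0],
  [0,0,0,0,0,0],
  [0,0,0,0,0,0],
  [0,0,0,0,0,0],
  [0,0,0,0,0,0],
], claw=120)

```text
t: 23.68
eef_pos: [0.6039, -0.0116, 0.3082]
ee_rot: [3.141, 0.001, 3.088]
force: [0.9, 0.8, -0.0]
width: 0.0454
```

Call:
move_arm([
  [0,0,10,0,0,0],
  [0,0,15,0,0,0],
  [0,0,15,0,0,0],
  [0,0,15,0,0,0],
  [0,0,0,0,0,0],
])

```text
t: 24.1
eef_pos: [0.6045, -0.0116, 0.3672]
ee_rot: [3.141, 0.006, 3.089]
force: [-0.3, -0.4, 1.7]
width: 0.0462
```

Call:
move_arm([
  [8,-0.4,0,0,0,0],
  [10,-0.6,0,0,0,0],
  [10,-0.5,0,0,0,0],
  [10,-0.5,0,0,0,0],
  [0,0,0,0,0,0],
], claw=255, squeeze=20)

```text
t: 24.52
eef_pos: [0.6436, -0.0137, 0.3617]
ee_rot: [-3.141, -0.001, 3.088]
force: [0.5, 0.2, 0.5]
width: 0.0187
```

Call:
move_arm([
  [0,0,-5,0,0,0],
  [0,0,-5,0,0,0],
  [0,0,-5,0,0,0],
  [0,0,-5,0,0,0],
  [0,0,0,0,0,0],
])

```text
t: 24.93
eef_pos: [0.6409, -0.0137, 0.3415]
ee_rot: [-3.141, -0.002, 3.088]
force: [-0.1, -0.6, -1.0]
width: 0.0008
```

Call:
move_arm([
  [0,0,-1,0,0,0],
  [0,0,-1,0,0,0],
  [0,0,-1,0,0,0],
  [0,0,0,0,0,0],
  [0,0,0,0,0,0],
])

```text
t: 25.35
eef_pos: [0.6415, -0.0136, 0.3402]
ee_rot: [3.141, 0.0, 3.088]
force: [0.3, 0.6, 0.4]
width: 0.0006
```

Call:
move_arm([
  [0,0,-1,0,0,0],
  [0,0,-1,0,0,0],
  [0,0,-1,0,0,0],
  [0,0,-1,0,0,0],
  [0,0,0,0,0,0],
])

```text
t: 25.77
eef_pos: [0.6415, -0.0137, 0.3376]
ee_rot: [-3.141, 0.001, 3.088]
force: [-3.9, 1.0, 8.9]
width: 0.0
```

Call:
move_arm([
  [0,0,-1,0,0,0],
  [0,0,0,0,0,0],
  [0,0,0,0,0,0],
  [0,0,0,0,0,0],
  [0,0,0,0,0,0],
])

```text
t: 26.18
eef_pos: [0.6414, -0.0137, 0.3375]
ee_rot: [-3.141, 0.002, 3.089]
force: [-6.2, 2.4, 15.1]
width: 0.0003
```

Call:
move_arm([
  [0,0,-1,0,0,0],
  [0,0,-1,0,0,0],
  [0,0,0,0,0,0],
  [0,0,0,0,0,0],
  [0,0,0,0,0,0],
])

```text
t: 26.6
eef_pos: [0.6413, -0.0137, 0.3372]
ee_rot: [-3.141, 0.003, 3.089]
force: [-11.1, 3.5, 25.2]
width: 0.0006
```

Call:
move_arm([
  [0,0,20,0,0,0],
  [-5,5,30,0,0,0],
  [-20,28,22,0,0,1],
  [-20,28,0,0,0,1.5],
  [-20,28,0,0,0,1.5],
], claw=80)

```text
t: 27.02
eef_pos: [0.576, 0.0759, 0.4066]
ee_rot: [3.14, 0.003, -3.126]
force: [0.8, 1.5, -0.5]
width: 0.0281
```

Call:
move_arm([
  [-20,28,0,0,0,1.5],
  [-20,28,0,0,0,1.5],
  [-20,28,0,0,0,1.5],
  [-20,28,-10,0,0,1.5],
  [-20,28,-15,0,0,1.5],
])

```text
t: 27.43
eef_pos: [0.4756, 0.2166, 0.3814]
ee_rot: [3.14, 0.003, -2.993]
force: [0.5, 1.2, -0.9]
width: 0.0585
```

Call:
move_arm([
  [-18,22,-15,0,0,0],
  [-10,10,-15,0,0,0],
  [0,0,0,0,0,0],
  [0,0,0,0,0,0],
  [0,0,0,0,0,0],
])

```text
t: 27.85
eef_pos: [0.4489, 0.2474, 0.3507]
ee_rot: [3.141, 0.001, -2.994]
force: [1.0, -0.2, -0.9]
width: 0.06
```

Run:
```python
from h import *
st=arm.get_state(); print(st["t"],st["eef_pos"],st["ee_rot"],st["force"],st["width"]); r=R.from_euler("xyz",st["ee_rot"]).as_matrix()
im=snap("wrist","w7"); h=cv2.cvtColor(im,cv2.COLOR_RGB2HSV)
for x in arm.spot_point("shelf","wrist")[:2]: print(x["score"],x["xy"],at("wrist",x["xy"],0,st))
m=((h[...,0]>6)&(h[...,0]<18)&(h[...,1]>170)&(h[...,2]>90)).astype(np.uint8); m[265:]=0
k,l,s,c=cv2.connectedComponentsWithStats(m)
for i in range(1,k):
  if s[i,4]>100:
    q=cv2.minAreaRect(np.argwhere(l==i)[:,::-1].astype(np.float32)); print(s[i],q,[at("wrist",p,.05,st)[:2] for p in cv2.boxPoints(q)])
```

```text
27.85 [0.4489 0.2474 0.3507] [ 3.1415  0.0008 -2.994 ] [ 1.0448 -0.1743 -0.9361] 0.05996805305123988
0.97 [329.9, 180.1] [0.4128 0.2466 0.    ]
[320 165  16  58 354] ((327.5, 193.5), (57.0, 15.0), 90.0) [array([0.3982, 0.236 ]), array([0.3965, 0.247 ]), array([0.4389, 0.2537]), array([0.4406, 0.2423])]
```

View pics/w7.png

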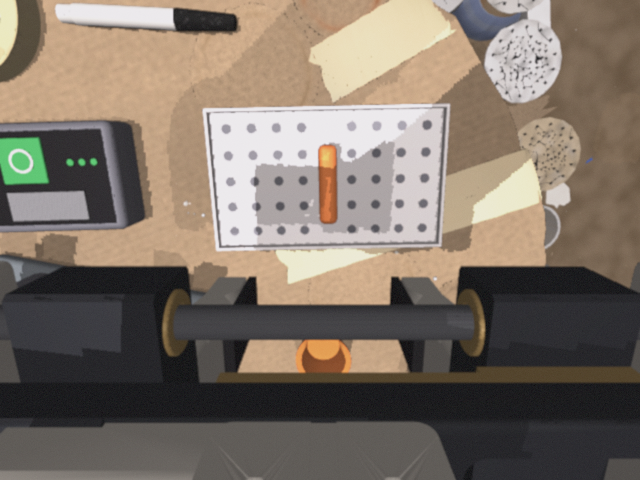

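Call:
move_arm([
  [-8,0,0,0,0,0.7],
  [-14,0,-15,0,0,0],
  [-14,0,-25,0,0,0],
  [0,0,-25,0,0,0],
  [0,0,-25,0,0,0],
])

```text
t: 28.37
eef_pos: [0.412, 0.2468, 0.2601]
ee_rot: [3.14, 0.002, -2.982]
force: [0.8, 0.8, -0.4]
width: 0.0602
```

Call:
move_arm([
  [0,0,-25,0,0,0],
  [0,0,-20,0,0,0],
  [0,0,-12,0,0,0],
  [0,0,-4,0,0,0],
  [0,0,0,0,0,0],
])

```text
t: 28.78
eef_pos: [0.4124, 0.2468, 0.1985]
ee_rot: [-3.14, -0.001, -2.983]
force: [0.7, 0.4, 0.6]
width: 0.0605
```

Call:
move_arm([
  [0,0,0,0,0,0],
  [0,0,0,0,0,0],
  [0,0,0,0,0,0],
  [0,0,0,0,0,0],
  [0,0,0,0,0,0],
], claw=255, squeeze=55)

```text
t: 29.2
eef_pos: [0.4126, 0.2475, 0.1996]
ee_rot: [3.141, 0.001, -2.982]
force: [0.0, 0.2, 0.1]
width: 0.0325
```

Call:
move_arm([
  [0,0,0,0,0,0],
  [0,0,0,0,0,0],
  [0,0,0,0,0,0],
  [0,0,0,0,0,0],
  [0,0,0,0,0,0],
])

```text
t: 29.62
eef_pos: [0.4125, 0.2472, 0.1991]
ee_rot: [-3.141, -0.0, -2.982]
force: [0.1, -0.3, 3.5]
width: 0.0134
```

Call:
move_arm([
  [0,0,5,0,0,0],
  [0,0,25,0,0,0],
  [0,0,35,0,0,0],
  [0,0,38,0,0,0],
  [0,0,38,0,0,0],
])

```text
t: 30.03
eef_pos: [0.412, 0.2469, 0.3413]
ee_rot: [-3.141, -0.002, -2.983]
force: [0.8, 1.2, -3.7]
width: 0.0137
```

Run:
```python
from h import *
st=arm.get_state(); print(st["t"],st["eef_pos"],st["ee_rot"],st["force"],st["moment"],st["width"]); r=R.from_euler("xyz",st["ee_rot"]).as_matrix()
im=snap("wrist","w8")
a=snap("side","s8"); c=np.zeros((480,800,3),np.uint8); c[:,:500]=cv2.resize(im[:,70:570],(500,480)); c[:,500:]=a[:,220:520]
cv2.imwrite("pics/c8.png",c[:,:,::-1])
```

```text
30.0333 [0.412  0.2469 0.3413] [-3.1407 -0.0015 -2.9825] [ 0.82    1.2181 -3.7429] [ 0.2945 -0.2153  0.083 ] 0.013669985777784043
```

View pics/c8.png

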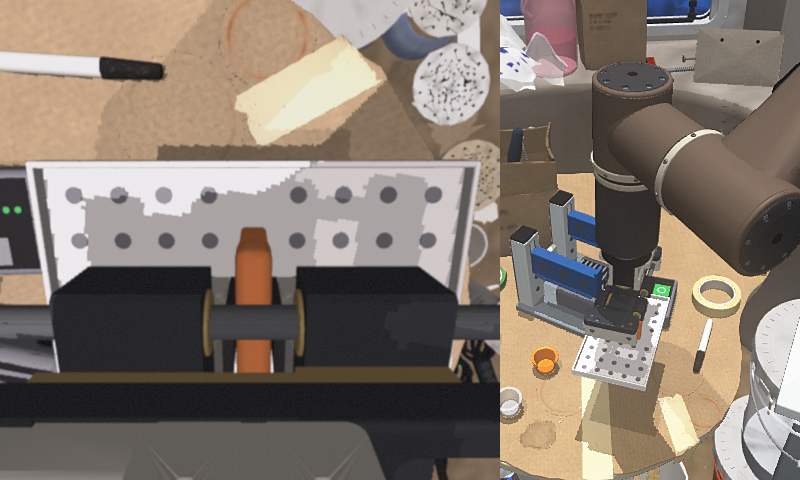

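Run:
```python
from h import *
st=dict(eef_pos=[0.412,0.2469,0.3413],ee_rot=[-3.1407,-0.0015,-2.9825]); r=R.from_euler("xyz",st["ee_rot"]).as_matrix()
for p in((97,163),(548,161)): print((at("wrist",p,.3413-.1991+.013,st)-st["eef_pos"])@r)
```

```text
[ 0.0598 -0.0999  0.1863]
[0.0609 0.0963 0.1861]
```

Call:
move_arm([
  [0,0,20,0,0,0],
  [0,0,30,0,0,-1],
  [10,-10,10,0,0,-2],
  [20,-20,0,0,0,-2],
  [22,-24,0,0,0,-2],
])

```text
t: 30.55
eef_pos: [0.4644, 0.1935, 0.4005]
ee_rot: [3.14, 0.001, -3.104]
force: [0.7, 1.1, -3.1]
width: 0.0141
```

Call:
move_arm([
  [22,-24,0,0,0,-2],
  [22,-24,0,0,0,-2],
  [22,-24,0,0,0,-1.2],
  [22,-24,0,0,0,0],
  [20,-22,0,0,0,0],
])

```text
t: 30.97
eef_pos: [0.5732, 0.0738, 0.3988]
ee_rot: [-3.141, -0.002, 3.087]
force: [-0.4, 0.6, -2.5]
width: 0.0136
```

Call:
move_arm([
  [10,-10,0,0,0,0],
  [6,-6,0,0,0,0],
  [0,0,0,0,0,0],
  [0,0,0,0,0,0],
  [0,0,0,0,0,0],
])

```text
t: 31.38
eef_pos: [0.5878, 0.0601, 0.3998]
ee_rot: [3.141, -0.001, 3.089]
force: [0.2, -0.7, -2.3]
width: 0.0133
```

Call:
move_arm([
  [0,-1,-8,0,0,0],
  [0,0,-10,0,0,0],
  [0,0,-10,0,0,0],
  [0,0,-6,0,0,0],
  [0,0,-2,0,0,0],
])

```text
t: 31.8
eef_pos: [0.5879, 0.0585, 0.362]
ee_rot: [-3.141, -0.003, 3.088]
force: [-0.2, 0.3, -3.1]
width: 0.0136
```

Call:
move_arm([
  [0,0,-1,0,0,0],
  [0,0,-1,0,0,0],
  [0,0,-1,0,0,0],
  [0,0,-1,0,0,0],
  [0,0,0,0,0,0],
])

```text
t: 32.22
eef_pos: [0.5885, 0.0583, 0.3601]
ee_rot: [3.141, 0.0, 3.088]
force: [0.1, 0.1, -2.7]
width: 0.0138
```

Call:
move_arm([
  [0,0,-1,0,0,0],
  [0,0,-1,0,0,0],
  [0,0,0,0,0,0],
  [0,0,0,0,0,0],
  [0,0,0,0,0,0],
])

```text
t: 32.63
eef_pos: [0.5886, 0.0583, 0.3583]
ee_rot: [3.142, 0.0, 3.088]
force: [-1.5, -0.0, -0.9]
width: 0.0138
```

Call:
move_arm([
  [0,0,-1,0,0,0],
  [0,0,-0.5,0,0,0],
  [0,0,0,0,0,0],
  [0,0,0,0,0,0],
  [0,0,0,0,0,0],
])

```text
t: 33.05
eef_pos: [0.5884, 0.0583, 0.3578]
ee_rot: [3.141, 0.001, 3.088]
force: [-6.2, 0.7, 6.6]
width: 0.0135
```

Call:
move_arm([
  [0,0,0,0,0,0],
  [0,0,0,0,0,0],
  [0,0,0,0,0,0],
  [0,0,0,0,0,0],
  [0,0,0,0,0,0],
], claw=140)

```text
t: 33.47
eef_pos: [0.5886, 0.0583, 0.3564]
ee_rot: [-3.142, -0.0, 3.088]
force: [-0.2, -1.7, 1.2]
width: 0.0381
```

Call:
move_arm([
  [0,0,5,0,0,0],
  [0,0,15,0,0,0],
  [0,0,20,0,0,0],
  [0,0,20,0,0,0],
  [0,0,20,0,0,0],
])

```text
t: 33.88
eef_pos: [0.5885, 0.0583, 0.4377]
ee_rot: [-3.141, -0.0, 3.088]
force: [0.8, 0.7, 1.2]
width: 0.0397
```

Call:
move_arm([
  [0,-20,10,0,0,0],
  [0,-35,0,0,0,0],
  [0,-38,0,0,0,0],
  [0,-38,0,0,0,0],
  [0,-38,0,0,0,0],
], claw=80)

```text
t: 34.3
eef_pos: [0.5882, -0.1121, 0.4472]
ee_rot: [3.142, 0.001, 3.089]
force: [1.2, -0.2, -0.4]
width: 0.0595
```

Run:
```python
from h import *
st=arm.get_state(); print(st["t"],st["eef_pos"],st["ee_rot"],st["force"],st["width"])
a=snap("side","s9"); 
for n in("side","top","wrist"):
  if n!="side": im=snap(n,n[0]+"9")
  for t,z in(("shelf",.16),("cup_1",0)):
    for x in arm.spot_point(t,n)[:7]:
      if x["score"]>.3: print(n,t,round(x["score"],2),x["xy"],at(n,x["xy"],z,st))
cv2.imwrite("pics/c9.png",cv2.resize(a[160:400,200:440],(600,600),interpolation=cv2.INTER_CUBIC)[:,:,::-1])
```

```text
34.3 [ 0.5882 -0.1121  0.4472] [3.1415 0.0008 3.0889] [ 1.2134 -0.192  -0.432 ] 0.05946875253711891
side shelf 0.68 [302.0, 240.6] [0.5884 0.0627 0.16  ]
side cup_1 0.98 [267.9, 365.3] [0.5692 0.2598 0.    ]
side cup_1 0.92 [228.0, 410.6] [0.5847 0.3788 0.    ]
side cup_1 0.76 [360.1, 231.1] [ 0.5647 -0.2028  0.    ]
side cup_1 0.58 [368.6, 261.9] [ 0.5025 -0.1032  0.    ]
side cup_1 0.49 [409.4, 191.2] [ 0.5081 -0.4222  0.    ]
top shelf 0.67 [276.3, 219.1] [0.5861 0.0633 0.16  ]
top cup_1 0.94 [481.7, 268.2] [ 0.493  -0.4185  0.    ]
top cup_1 0.94 [351.5, 261.8] [ 0.5075 -0.1065  0.    ]
top cup_1 0.89 [147.2, 228.6] [0.5854 0.3802 0.    ]
top cup_1 0.67 [195.7, 231.2] [0.5796 0.2651 0.    ]
top cup_1 0.57 [390.7, 238.1] [ 0.5648 -0.2009  0.    ]
top cup_1 0.54 [376.5, 218.1] [ 0.6131 -0.1672  0.    ]
top cup_1 0.35 [275.6, 220.7] [0.6057 0.0753 0.    ]
wrist shelf 0.61 [554.6, 226.1] [0.5883 0.0561 0.16  ]
wrist cup_1 0.81 [248.9, 189.3] [ 0.5684 -0.1974  0.    ]
wrist cup_1 0.81 [318.0, 124.2] [ 0.5015 -0.1147  0.    ]
wrist cup_1 0.71 [45.3, 142.1] [ 0.5049 -0.4169  0.    ]
wrist cup_1 0.56 [271.2, 231.0] [ 0.6184 -0.1762  0.    ]
```

View pics/c9.png

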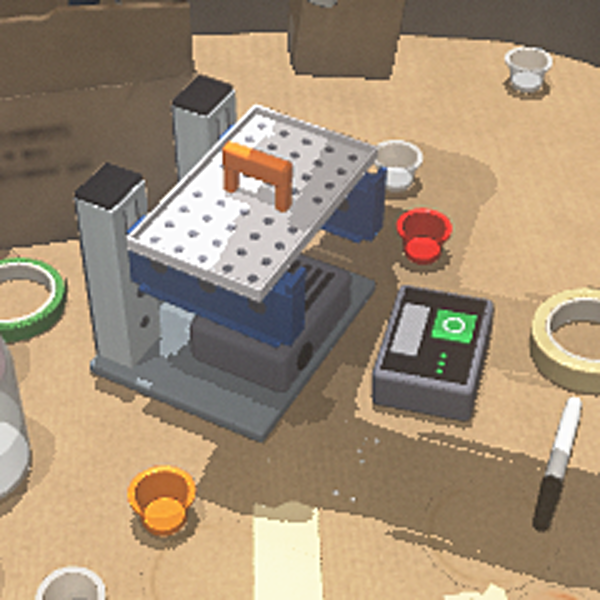

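Call:
move_arm([
  [-2,-10,0,0,0,4],
  [-5,-20,-20,0,0,4],
  [-5,-20,-30,0,0,4],
  [-5,-20,-30,0,0,4],
  [-4,-16,-30,0,0,4],
], claw=0)

```text
t: 35.17
eef_pos: [0.5673, -0.1966, 0.3359]
ee_rot: [-3.141, 0.001, -2.841]
force: [0.1, 0.1, -1.0]
width: 0.0857
```

Call:
move_arm([
  [0,0,-30,0,0,0],
  [0,0,-20,0,0,0],
  [0,0,-5,0,0,0],
  [0,0,0,0,0,0],
  [0,0,0,0,0,0],
])

```text
t: 35.58
eef_pos: [0.5683, -0.1961, 0.2826]
ee_rot: [-3.141, 0.001, -2.845]
force: [-0.5, -0.2, 0.8]
width: 0.0877
```

Run:
```python
from h import *
st=arm.get_state(); print(st["t"],st["eef_pos"],st["ee_rot"],st["force"],st["width"])
for n in("wrist","side","top"):
  snap(n,n+"10")
  for x in arm.spot_point("cup_1",n)[:7]:
      if x["score"]>.3: print(n,round(x["score"],2),x["xy"],at(n,x["xy"],0,st))
```

```text
35.5833 [ 0.5683 -0.1961  0.2826] [-3.1408  0.0008 -2.8447] [-0.5463 -0.2305  0.7918] 0.08774397013598136
wrist 0.92 [322.6, 238.7] [ 0.5682 -0.1981  0.    ]
wrist 0.88 [335.8, 309.4] [ 0.6186 -0.1721  0.    ]
wrist 0.74 [28.5, 49.6] [ 0.5039 -0.4148  0.    ]
wrist 0.58 [470.2, 188.8] [ 0.5033 -0.1099  0.    ]
side 0.9 [230.1, 409.8] [0.5821 0.3757 0.    ]
side 0.88 [366.9, 260.2] [ 0.5083 -0.1072  0.    ]
side 0.63 [374.1, 308.3] [ 0.4366  0.0315 -0.    ]
side 0.61 [361.2, 232.5] [ 0.5601 -0.1987  0.    ]
side 0.53 [409.4, 190.1] [ 0.5098 -0.4273  0.    ]
top 0.8 [196.4, 233.4] [0.5743 0.2633 0.    ]
top 0.69 [146.8, 227.1] [0.589  0.3813 0.    ]
top 0.59 [481.1, 268.1] [ 0.4933 -0.4171  0.    ]
top 0.56 [390.0, 238.9] [ 0.5628 -0.1992  0.    ]
top 0.54 [354.9, 264.3] [ 0.5016 -0.1146  0.    ]
```

View pics/wrist10.png

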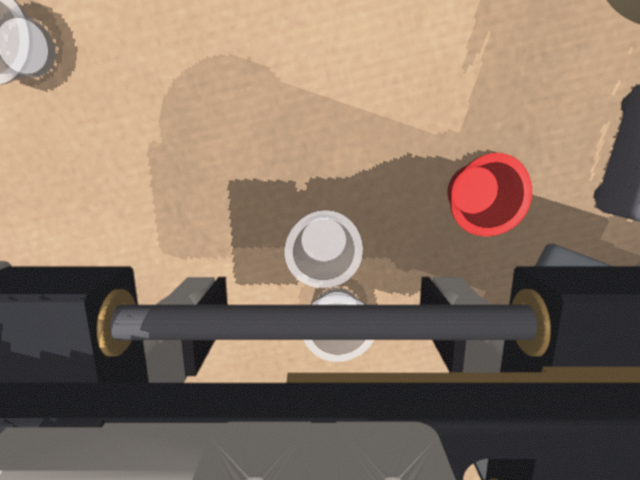

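Call:
move_arm([
  [0,-1,-20,0,0,0],
  [0,0,-25,0,0,0],
  [0,0,-25,0,0,0],
  [0,0,-18,0,0,0],
  [0,0,-6,0,0,0],
])

```text
t: 36.3
eef_pos: [0.5665, -0.1976, 0.1852]
ee_rot: [3.14, -0.003, -2.847]
force: [-0.3, 0.1, 0.2]
width: 0.0876
```

Call:
move_arm([
  [0,0,0,0,0,0],
  [0,0,0,0,0,0],
  [0,0,0,0,0,0],
  [0,0,0,0,0,0],
  [0,0,0,0,0,0],
], claw=255, squeeze=6)

```text
t: 36.72
eef_pos: [0.5679, -0.1977, 0.1888]
ee_rot: [-3.141, 0.002, -2.846]
force: [0.1, -0.7, -0.0]
width: 0.0599
```

Call:
move_arm([
  [0,0,0,0,0,0],
  [0,0,0,0,0,0],
  [0,0,0,0,0,0],
  [0,0,0,0,0,0],
  [0,0,0,0,0,0],
])

```text
t: 37.13
eef_pos: [0.5677, -0.1976, 0.1881]
ee_rot: [-3.141, 0.001, -2.846]
force: [-1.1, 2.1, 7.3]
width: 0.0484
```

Call:
move_arm([
  [0,0,5,0,0,0],
  [0,0,20,0,0,0],
  [0,0,30,0,0,0],
  [0,0,35,0,0,0],
  [0,0,35,0,0,0],
])

```text
t: 37.55
eef_pos: [0.567, -0.1977, 0.3134]
ee_rot: [3.141, -0.002, -2.846]
force: [1.1, -0.1, -0.5]
width: 0.0483
```

Run:
```python
from h import *
st=arm.get_state(); print(st["t"],st["eef_pos"],st["width"]); r=R.from_euler("xyz",st["ee_rot"]).as_matrix()
im=snap("wrist","w11")
for x in arm.spot_point("cup_1","wrist")[:5]: 
  p=at("wrist",x["xy"],.125,st); print(round(x["score"],2),x["xy"],p,(p-st["eef_pos"])@r,at("wrist",x["xy"],0,st))
for x in arm.masks_of("cup_1","wrist")[:4]:
  ys,xs=np.nonzero(x["pixels"]); print(round(x["score"],2),xs.min(),xs.max(),ys.min(),ys.max())
cv2.imwrite("pics/c11.png",cv2.resize(im[150:350,200:450],(750,600),interpolation=cv2.INTER_CUBIC)[:,:,::-1])
```

```text
37.55 [ 0.567  -0.1977  0.3134] 0.0482735784743205
0.93 [325.1, 289.2] [ 0.5664 -0.198   0.125 ] [ 0.0003 -0.0003  0.1884] [ 0.615  -0.1824  0.    ]
0.88 [453.8, 186.2] [ 0.5023 -0.1573  0.125 ] [0.0498 0.0573 0.1886] [ 0.5031 -0.1115  0.    ]
0.93 0 86 7 95
0.92 265 383 255 371
0.76 436 508 155 227
```

View pics/c11.png

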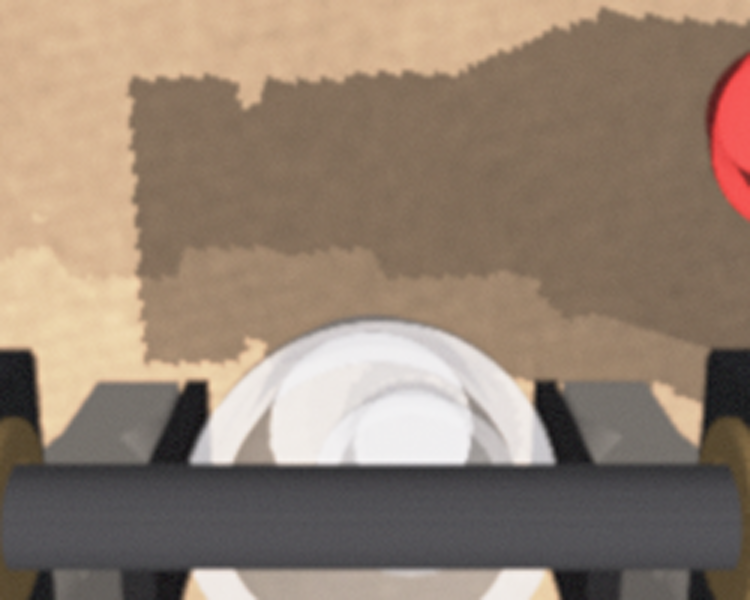

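Call:
move_arm([
  [0,0,25,0,0,-2],
  [0,10,30,0,0,-4],
  [4,20,30,0,0,-4],
  [6,25,20,0,0,-4],
  [7,28,0,0,0,-4],
])

```text
t: 38.12
eef_pos: [0.5851, -0.1146, 0.4218]
ee_rot: [-3.141, 0.006, 3.118]
force: [0.9, 0.6, 1.2]
width: 0.0483
```

Call:
move_arm([
  [7,28,0,0,0,-2],
  [7,28,0,0,0,0],
  [7,26,0,0,0,0],
  [6,16,0,0,0,0],
  [2,8,0,0,0,0],
])

```text
t: 38.53
eef_pos: [0.614, -0.0067, 0.4163]
ee_rot: [-3.141, -0.002, 3.09]
force: [0.2, -0.4, 0.2]
width: 0.0483
```

Call:
move_arm([
  [0,0,-15,0,0,0],
  [0,0,-20,0,0,0],
  [0,0,-15,0,0,0],
  [0,0,-3,0,0,0],
  [0,0,0,0,0,0],
])

```text
t: 38.95
eef_pos: [0.6131, -0.0092, 0.363]
ee_rot: [-3.14, -0.003, 3.087]
force: [0.5, -0.7, 0.4]
width: 0.0486
```

Call:
move_arm([
  [0,0,-4,0,0,0],
  [0,0,-3,0,0,0],
  [0,0,-2,0,0,0],
  [0,0,0,0,0,0],
  [0,0,0,0,0,0],
])

```text
t: 39.37
eef_pos: [0.6136, -0.0087, 0.3559]
ee_rot: [3.141, 0.0, 3.088]
force: [0.5, 0.1, -0.7]
width: 0.0485
```

Call:
move_arm([
  [0,0,-1,0,0,0],
  [0,0,0,0,0,0],
  [0,0,0,0,0,0],
  [0,0,0,0,0,0],
  [0,0,0,0,0,0],
])

```text
t: 39.78
eef_pos: [0.6135, -0.0086, 0.3546]
ee_rot: [3.142, 0.0, 3.088]
force: [-0.3, 0.7, -0.3]
width: 0.0485
```

Call:
move_arm([
  [0,0,-0.7,0,0,0],
  [0,0,-0.7,0,0,0],
  [0,0,0,0,0,0],
  [0,0,0,0,0,0],
  [0,0,0,0,0,0],
])

```text
t: 40.2
eef_pos: [0.6135, -0.0086, 0.3531]
ee_rot: [-3.142, -0.0, 3.088]
force: [0.4, -0.6, -0.5]
width: 0.0481
```

Call:
move_arm([
  [0,0,-0.7,0,0,0],
  [0,0,0,0,0,0],
  [0,0,0,0,0,0],
  [0,0,0,0,0,0],
  [0,0,0,0,0,0],
])

```text
t: 40.62
eef_pos: [0.6135, -0.0086, 0.3525]
ee_rot: [-3.142, 0.0, 3.088]
force: [-0.1, -0.9, -0.3]
width: 0.0482
```

Call:
move_arm([
  [0,0,-0.8,0,0,0],
  [0,0,0,0,0,0],
  [0,0,0,0,0,0],
  [0,0,0,0,0,0],
  [0,0,0,0,0,0],
])

```text
t: 41.03
eef_pos: [0.6135, -0.0087, 0.3518]
ee_rot: [3.142, 0.0, 3.088]
force: [0.0, 0.4, 2.7]
width: 0.0484
```

Call:
move_arm([
  [0,0,0,0,0,0],
  [0,0,0,0,0,0],
  [0,0,0,0,0,0],
  [0,0,0,0,0,0],
  [0,0,0,0,0,0],
], claw=76)

```text
t: 41.45
eef_pos: [0.6135, -0.0087, 0.3515]
ee_rot: [-3.142, -0.0, 3.088]
force: [1.2, 0.3, -0.2]
width: 0.0613
```

Call:
move_arm([
  [0,0,8,0,0,0],
  [0,0,15,0,0,0],
  [0,0,20,0,0,0],
  [0,0,25,0,0,0],
  [0,-10,15,0,0,0],
])

```text
t: 41.87
eef_pos: [0.6139, -0.0179, 0.4379]
ee_rot: [3.141, 0.003, 3.089]
force: [1.5, -0.1, 0.3]
width: 0.0615
```

Call:
move_arm([
  [0,-25,0,0,0,0],
  [0,-35,0,0,0,0],
  [0,-35,-15,0,0,0],
  [2,-35,-30,0,0,0],
  [2,-25,-30,0,0,0],
], claw=0)

```text
t: 42.28
eef_pos: [0.6174, -0.1724, 0.3643]
ee_rot: [-3.141, 0.005, 3.088]
force: [1.7, 0.1, -0.6]
width: 0.0861
```

```bash
cat >> h.py <<'E'
def cups(cams=("wrist","side","top"),tag="x"):
    st=arm.get_state(); print(st["t"],st["eef_pos"],st["ee_rot"],st["force"],st["width"])
    for n in cams:
        st=arm.get_state(); snap(n,n+tag)
        for x in arm.spot_point("cup_1",n)[:9]:
            if x["score"]>.25: print(n,round(x["score"],2),x["xy"],at(n,x["xy"],0,st),at(n,x["xy"],.165,st))
E
python3 -c "
from h import *
cups(tag='12')"
```

```text
42.2833 [ 0.6174 -0.1724  0.3643] [-3.1414  0.0046  3.0878] [ 1.68    0.1024 -0.5916] 0.08605354591351143
wrist 0.88 [391.4, 81.0] [ 0.5036 -0.1095  0.    ] [ 0.5254 -0.1387  0.165 ]
wrist 0.84 [38.0, 99.1] [ 0.5022 -0.415   0.    ] [ 0.5246 -0.2974  0.165 ]
side 0.98 [309.0, 216.2] [ 0.7092 -0.2055  0.    ] [ 0.6086 -0.0107  0.165 ]
side 0.76 [227.8, 411.3] [0.5842 0.3802 0.    ] [0.507  0.4658 0.165 ]
side 0.64 [410.6, 189.3] [ 0.508  -0.4324  0.    ] [ 0.4449 -0.1952  0.165 ]
side 0.58 [252.1, 266.9] [0.7434 0.026  0.    ] [0.6365 0.1777 0.165 ]
side 0.26 [189.7, 342.0] [0.7424 0.275  0.    ] [0.6357 0.3803 0.165 ]
top 0.89 [480.0, 264.4] [ 0.5021 -0.4147  0.    ] [ 0.4909 -0.3661  0.165 ]
top 0.73 [375.6, 216.1] [ 0.618  -0.1651  0.    ] [ 0.5927 -0.1468  0.165 ]
top 0.73 [146.2, 226.7] [0.5899 0.3827 0.    ] [0.568  0.3345 0.165 ]
top 0.68 [195.3, 232.9] [0.5755 0.266  0.    ] [0.5554 0.2319 0.165 ]
```

Call:
move_arm([
  [0,0,-30,0,0,0],
  [0,0,-38,0,0,0],
  [0,0,-38,0,0,0],
  [0,0,-30,0,0,0],
  [0,0,-20,0,0,0],
])

```text
t: 43.0
eef_pos: [0.6172, -0.1688, 0.2052]
ee_rot: [3.141, -0.0, 3.089]
force: [0.9, 0.4, -0.0]
width: 0.0875
```

Call:
move_arm([
  [0,0,-13,0,0,0],
  [0,0,-3,0,0,0],
  [0,0,0,0,0,0],
  [0,0,0,0,0,0],
  [0,0,0,0,0,0],
])

```text
t: 43.42
eef_pos: [0.6183, -0.1698, 0.1926]
ee_rot: [-3.142, 0.003, 3.089]
force: [-0.8, -0.4, 0.0]
width: 0.0877
```

```bash
python3 -c "
from h import *
cups(('wrist','top'),tag='13')"
```

```text
43.4167 [ 0.6183 -0.1698  0.1926] [-3.1416  0.0032  3.0889] [-0.8336 -0.3501  0.042 ] 0.08765457487437543
wrist 0.91 [322.1, 285.5] [ 0.6187 -0.1718  0.    ] [ 0.5524 -0.1679  0.165 ]
top 0.73 [478.5, 267.0] [ 0.4959 -0.4109  0.    ] [ 0.4854 -0.3628  0.165 ]
top 0.65 [195.4, 234.6] [0.5714 0.2656 0.    ] [0.5518 0.2316 0.165 ]
top 0.63 [147.1, 228.2] [0.5863 0.3805 0.    ] [0.5649 0.3325 0.165 ]
top 0.61 [350.4, 262.2] [ 0.5066 -0.1039  0.    ] [ 0.4948 -0.093   0.165 ]
```

Call:
move_arm([
  [0,-0.5,-4,0,0,0],
  [0,0,0,0,0,0],
  [0,0,0,0,0,0],
  [0,0,0,0,0,0],
  [0,0,0,0,0,0],
], claw=255, squeeze=6)

```text
t: 44.03
eef_pos: [0.6173, -0.1708, 0.1865]
ee_rot: [-3.142, -0.0, 3.088]
force: [0.5, 0.5, -0.0]
width: 0.0599
```

Call:
move_arm([
  [0,0,0,0,0,0],
  [0,0,0,0,0,0],
  [0,0,0,0,0,0],
  [0,0,0,0,0,0],
  [0,0,0,0,0,0],
])

```text
t: 44.45
eef_pos: [0.6173, -0.1708, 0.1865]
ee_rot: [3.142, -0.0, 3.088]
force: [-0.4, -0.7, -0.4]
width: 0.0503
```

Call:
move_arm([
  [0,0,10,0,0,0],
  [0,0,30,0,0,0],
  [0,0,38,0,0,0],
  [0,0,40,0,0,0],
  [0,0,40,0,0,0],
])

```text
t: 44.87
eef_pos: [0.6169, -0.1708, 0.347]
ee_rot: [-3.141, -0.0, 3.088]
force: [1.2, -0.6, -1.3]
width: 0.0501
```

Call:
move_arm([
  [0,0,40,0,0,0],
  [-5,10,35,0,0,0],
  [-12,32,0,0,0,0],
  [-12,34,0,0,0,0],
  [-12,34,0,0,0,0],
])

```text
t: 45.28
eef_pos: [0.5753, -0.0602, 0.4211]
ee_rot: [3.141, 0.002, 3.086]
force: [0.4, 1.1, -0.5]
width: 0.0502
```

Call:
move_arm([
  [-12,32,0,0,0,0],
  [-8,18,0,0,0,0],
  [-2,4,0,0,0,0],
  [0,0,-20,0,0,0],
  [0,0,-20,0,0,0],
])

```text
t: 45.7
eef_pos: [0.5543, -0.0063, 0.3813]
ee_rot: [3.14, 0.004, 3.09]
force: [-0.2, -0.0, -1.6]
width: 0.0499
```

Call:
move_arm([
  [0,0,-10,0,0,0],
  [0,0,-10,0,0,0],
  [0,0,-5,0,0,0],
  [0,0,0,0,0,0],
  [0,0,0,0,0,0],
])

```text
t: 46.12
eef_pos: [0.5546, -0.007, 0.3549]
ee_rot: [-3.141, 0.0, 3.088]
force: [0.4, -0.2, 0.1]
width: 0.05
```

Call:
move_arm([
  [0,0,-1.5,0,0,0],
  [0,0,-1.5,0,0,0],
  [0,0,0,0,0,0],
  [0,0,0,0,0,0],
  [0,0,0,0,0,0],
])

```text
t: 46.53
eef_pos: [0.5544, -0.0067, 0.3518]
ee_rot: [3.141, 0.0, 3.088]
force: [1.2, 0.1, 0.7]
width: 0.0501
```

Call:
move_arm([
  [0,0,-1,0,0,0],
  [0,0,0,0,0,0],
  [0,0,0,0,0,0],
  [0,0,0,0,0,0],
  [0,0,0,0,0,0],
])

```text
t: 46.95
eef_pos: [0.5543, -0.0068, 0.3505]
ee_rot: [-3.142, -0.0, 3.088]
force: [0.3, -0.3, -0.4]
width: 0.0507
```

Call:
move_arm([
  [0,0,-0.8,0,0,0],
  [0,0,0,0,0,0],
  [0,0,0,0,0,0],
  [0,0,0,0,0,0],
  [0,0,0,0,0,0],
])

```text
t: 47.37
eef_pos: [0.5543, -0.0068, 0.3497]
ee_rot: [-3.142, -0.0, 3.088]
force: [0.8, -1.0, -0.9]
width: 0.0503
```

Call:
move_arm([
  [0,0,-0.8,0,0,0],
  [0,0,0,0,0,0],
  [0,0,0,0,0,0],
  [0,0,0,0,0,0],
  [0,0,0,0,0,0],
])

```text
t: 47.78
eef_pos: [0.5543, -0.0068, 0.349]
ee_rot: [3.142, 0.0, 3.088]
force: [-0.4, 0.2, -0.3]
width: 0.0501
```

Call:
move_arm([
  [0,0,-0.8,0,0,0],
  [0,0,0,0,0,0],
  [0,0,0,0,0,0],
  [0,0,0,0,0,0],
  [0,0,0,0,0,0],
])

```text
t: 48.2
eef_pos: [0.5543, -0.0068, 0.3481]
ee_rot: [3.142, 0.0, 3.088]
force: [-0.5, 0.1, 0.3]
width: 0.0503
```

Call:
move_arm([
  [0,0,-0.7,0,0,0],
  [0,0,0,0,0,0],
  [0,0,0,0,0,0],
  [0,0,0,0,0,0],
  [0,0,0,0,0,0],
])

```text
t: 48.62
eef_pos: [0.5543, -0.0068, 0.3477]
ee_rot: [-3.142, 0.0, 3.088]
force: [-1.7, -0.1, 3.9]
width: 0.0505
```

Call:
move_arm([
  [0,0,0,0,0,0],
  [0,0,0,0,0,0],
  [0,0,0,0,0,0],
  [0,0,0,0,0,0],
  [0,0,0,0,0,0],
], claw=76)

```text
t: 49.03
eef_pos: [0.5545, -0.0066, 0.3474]
ee_rot: [3.141, 0.0, 3.088]
force: [0.6, 2.5, 1.1]
width: 0.0613
```

Call:
move_arm([
  [0,0,8,0,0,0],
  [0,0,15,0,0,0],
  [0,0,20,0,0,0],
  [0,0,25,0,0,0],
  [0,0,15,0,0,0],
])

```text
t: 49.45
eef_pos: [0.5544, -0.0071, 0.4333]
ee_rot: [-3.141, 0.002, 3.088]
force: [0.5, -0.1, -0.2]
width: 0.0613
```

Call:
move_arm([
  [0,-20,0,0,0,0],
  [-3,-40,0,0,0,0],
  [-4,-41,0,0,0,0],
  [-4,-41,0,0,0,0],
  [-4,-41,0,0,0,0],
], claw=0)

```text
t: 49.87
eef_pos: [0.5386, -0.1915, 0.4312]
ee_rot: [-3.141, 0.0, 3.089]
force: [1.3, -0.1, 0.6]
width: 0.0861
```

Call:
move_arm([
  [-4,-41,0,0,0,2],
  [-4,-41,0,0,0,2],
  [-5,-41,0,0,0,2],
  [-5,-41,0,0,0,2],
  [-5,-41,-20,0,0,2],
])

```text
t: 50.28
eef_pos: [0.5164, -0.394, 0.4163]
ee_rot: [-3.137, 0.004, -3.019]
force: [1.2, 0.4, 0.7]
width: 0.0877
```

```bash
python3 -c "
from h import *
cups(tag='14')"
```

```text
50.2833 [ 0.5164 -0.394   0.4163] [-3.1374  0.004  -3.0189] [1.2338 0.391  0.7217] 0.08769682288791811
wrist 0.89 [586.6, 227.2] [ 0.504  -0.1111  0.    ] [ 0.4807 -0.2332  0.165 ]
wrist 0.74 [308.0, 193.0] [ 0.5046 -0.4149  0.    ] [ 0.4811 -0.4103  0.165 ]
side 0.88 [368.6, 265.6] [ 0.4977 -0.0911 -0.    ] [0.4366 0.0824 0.165 ]
side 0.87 [229.5, 411.2] [ 0.5816  0.3787 -0.    ] [0.5048 0.4646 0.165 ]
side 0.8 [307.6, 216.5] [ 0.7119 -0.2028 -0.    ] [ 0.6109 -0.0085  0.165 ]
side 0.74 [265.8, 366.1] [0.5719 0.2632 0.    ] [0.497  0.3707 0.165 ]
side 0.65 [409.7, 191.5] [ 0.5069 -0.4211  0.    ] [ 0.444  -0.1861  0.165 ]
side 0.59 [332.5, 223.4] [ 0.6409 -0.2029  0.    ] [ 0.5531 -0.0085  0.165 ]
top 0.94 [312.2, 205.5] [ 0.6431 -0.0123  0.    ] [ 0.6147 -0.0126  0.165 ]
top 0.9 [149.1, 228.0] [0.5868 0.3757 0.    ] [0.5653 0.3283 0.165 ]
top 0.72 [309.7, 233.4] [ 0.5754 -0.0066  0.    ] [ 0.5552 -0.0075  0.165 ]
top 0.71 [349.4, 265.6] [ 0.4985 -0.1014  0.    ] [ 0.4877 -0.0909  0.165 ]
top 0.66 [196.5, 234.1] [0.5726 0.263  0.    ] [0.5528 0.2293 0.165 ]
```

Call:
move_arm([
  [-6,-10,-20,0,0,0],
  [-4,-8,-35,0,0,0],
  [-2,-2.5,-38,0,0,0],
  [0,0,-38,0,0,0],
  [0,0,-38,0,0,0],
])

```text
t: 51.0
eef_pos: [0.5053, -0.4103, 0.2435]
ee_rot: [-3.14, 0.002, -3.019]
force: [0.7, 0.4, -0.1]
width: 0.0877
```

Call:
move_arm([
  [0,0,-25,0,0,0],
  [0,0,-12,0,0,0],
  [0,0,0,0,0,0],
  [0,0,0,0,0,0],
  [0,0,0,0,0,0],
])

```text
t: 51.42
eef_pos: [0.5061, -0.4115, 0.2088]
ee_rot: [-3.139, 0.003, -3.019]
force: [0.9, 0.0, 1.1]
width: 0.088
```

```bash
python3 -c "
from h import *
cups(('wrist',),tag='15')"
```

```text
51.4167 [ 0.5061 -0.4115  0.2088] [-3.1394  0.0028 -3.0194] [0.9161 0.0192 1.1131] 0.08796192818692188
```

Call:
move_arm([
  [-1,-2,-12,0,0,0],
  [-0.5,-1,-8,0,0,0],
  [0,0,0,0,0,0],
  [0,0,0,0,0,0],
  [0,0,0,0,0,0],
])

```text
t: 51.93
eef_pos: [0.5032, -0.4146, 0.1862]
ee_rot: [3.142, -0.0, -3.021]
force: [-1.1, -0.6, -1.0]
width: 0.0876
```

```bash
python3 -c "
from h import *
cups(('wrist',),tag='16')"
```

```text
51.9333 [ 0.5032 -0.4146  0.1862] [ 3.1415 -0.0004 -3.0208] [-1.0674 -0.6076 -1.0006] 0.08760844491019631
wrist 0.58 [326.6, 293.1] [ 0.5041 -0.4142  0.    ] [ 0.4352 -0.4243  0.165 ]
```

Call:
move_arm([
  [0,0,0,0,0,0],
  [0,0,0,0,0,0],
  [0,0,0,0,0,0],
  [0,0,0,0,0,0],
  [0,0,0,0,0,0],
], claw=255, squeeze=6)

```text
t: 52.45
eef_pos: [0.5033, -0.4145, 0.1864]
ee_rot: [-3.142, 0.0, -3.021]
force: [0.2, -0.2, 0.4]
width: 0.0597
```

Call:
move_arm([
  [0,0,0,0,0,0],
  [0,0,0,0,0,0],
  [0,0,0,0,0,0],
  [0,0,0,0,0,0],
  [0,0,0,0,0,0],
])

```text
t: 52.87
eef_pos: [0.5032, -0.4145, 0.1863]
ee_rot: [3.142, -0.0, -3.021]
force: [0.2, -0.2, -0.3]
width: 0.0477
```

Call:
move_arm([
  [0,0,10,0,0,0],
  [0,0,30,0,0,0],
  [0,0,38,0,0,0],
  [0,0,40,0,0,0],
  [0,0,40,0,0,0],
])

```text
t: 53.28
eef_pos: [0.5029, -0.4143, 0.3466]
ee_rot: [3.141, -0.0, -3.021]
force: [0.9, 0.1, -0.3]
width: 0.0477
```

Call:
move_arm([
  [0,10,30,0,0,0],
  [3,20,35,0,0,-1],
  [5,30,30,0,0,-1],
  [5,38,0,0,0,-1],
  [5,40,0,0,0,-1],
])

```text
t: 53.7
eef_pos: [0.5209, -0.2766, 0.4418]
ee_rot: [-3.14, 0.005, -3.093]
force: [0.5, -0.3, -1.6]
width: 0.0476
```

Call:
move_arm([
  [5,40,0,0,0,-1],
  [5,40,0,0,0,-1],
  [6,40,0,0,0,-1],
  [8,40,0,0,0,-1],
  [8,40,0,0,0,-1],
])

```text
t: 54.12
eef_pos: [0.5525, -0.0754, 0.4398]
ee_rot: [3.141, 0.001, 3.104]
force: [1.5, 0.4, -0.2]
width: 0.0479
```

Call:
move_arm([
  [12,38,0,0,0,-1],
  [12,38,0,0,0,0],
  [12,38,0,0,0,0],
  [12,38,0,0,0,0],
  [8,28,0,0,0,0],
])

```text
t: 54.53
eef_pos: [0.6094, 0.1056, 0.4394]
ee_rot: [3.141, 0.001, 3.089]
force: [0.5, -0.9, -0.7]
width: 0.0478
```

Call:
move_arm([
  [6,12,0,0,0,0],
  [4,6,0,0,0,0],
  [1,1,-10,0,0,0],
  [0,0,-20,0,0,0],
  [0,0,-20,0,0,0],
])

```text
t: 54.95
eef_pos: [0.6199, 0.1205, 0.3883]
ee_rot: [3.141, 0.001, 3.087]
force: [-0.6, -0.5, 0.1]
width: 0.0476
```

Call:
move_arm([
  [0,0,-15,0,0,0],
  [0,0,-8,0,0,0],
  [0,0,0,0,0,0],
  [0,0,0,0,0,0],
  [0,0,0,0,0,0],
])

```text
t: 55.37
eef_pos: [0.6205, 0.1212, 0.3668]
ee_rot: [3.141, 0.002, 3.087]
force: [-0.3, 0.3, -0.0]
width: 0.0478
```

Call:
move_arm([
  [0,1,-7,0,0,0],
  [0,0,-5,0,0,0],
  [0,0,-2,0,0,0],
  [0,0,0,0,0,0],
  [0,0,0,0,0,0],
])

```text
t: 55.78
eef_pos: [0.6201, 0.1228, 0.3514]
ee_rot: [-3.141, -0.0, 3.088]
force: [-0.3, -0.4, -0.7]
width: 0.0474
```

Call:
move_arm([
  [0,0,-1,0,0,0],
  [0,0,0,0,0,0],
  [0,0,0,0,0,0],
  [0,0,0,0,0,0],
  [0,0,0,0,0,0],
])

```text
t: 56.2
eef_pos: [0.6202, 0.1228, 0.3507]
ee_rot: [3.141, 0.0, 3.088]
force: [-0.4, 0.5, -0.5]
width: 0.0475
```

Call:
move_arm([
  [0,0,-0.8,0,0,0],
  [0,0,0,0,0,0],
  [0,0,0,0,0,0],
  [0,0,0,0,0,0],
  [0,0,0,0,0,0],
])

```text
t: 56.62
eef_pos: [0.6202, 0.1228, 0.3498]
ee_rot: [3.142, 0.0, 3.088]
force: [-0.5, -0.3, 1.4]
width: 0.048
```

Call:
move_arm([
  [0,0,-0.6,0,0,0],
  [0,0,0,0,0,0],
  [0,0,0,0,0,0],
  [0,0,0,0,0,0],
  [0,0,0,0,0,0],
])

```text
t: 57.03
eef_pos: [0.6201, 0.1228, 0.3495]
ee_rot: [3.142, 0.0, 3.088]
force: [-2.5, 0.2, 5.8]
width: 0.048
```

Call:
move_arm([
  [0,0,0,0,0,0],
  [0,0,0,0,0,0],
  [0,0,0,0,0,0],
  [0,0,0,0,0,0],
  [0,0,0,0,0,0],
], claw=76)

```text
t: 57.45
eef_pos: [0.6201, 0.1225, 0.3489]
ee_rot: [-3.141, -0.0, 3.088]
force: [-0.1, -2.2, 2.0]
width: 0.0612
```

Call:
move_arm([
  [0,0,8,0,0,0],
  [0,0,15,0,0,0],
  [0,0,20,0,0,0],
  [0,0,25,0,0,0],
  [0,0,20,0,0,0],
])

```text
t: 57.87
eef_pos: [0.6203, 0.1231, 0.4392]
ee_rot: [3.141, 0.001, 3.088]
force: [0.8, 0.1, 0.5]
width: 0.0615
```

Call:
move_arm([
  [-4,25,0,0,0,0],
  [-4,35,0,0,0,0],
  [-5,38,0,0,0,0],
  [-5,38,0,0,0,0],
  [-6,38,0,0,0,0],
], claw=0)

```text
t: 58.28
eef_pos: [0.5957, 0.2986, 0.4379]
ee_rot: [3.14, 0.001, 3.088]
force: [0.8, -0.5, 0.6]
width: 0.086
```

Call:
move_arm([
  [-5,35,0,0,0,0],
  [-3,28,0,0,0,0],
  [0,12,0,0,0,0],
  [0,0,0,0,0,0],
  [0,0,0,0,0,0],
])

```text
t: 58.7
eef_pos: [0.5879, 0.3726, 0.4369]
ee_rot: [-3.142, -0.0, 3.089]
force: [0.2, -0.7, -0.2]
width: 0.0876
```

```bash
python3 -c "
from h import *
cups(tag='17')"
```

```text
58.7 [0.5879 0.3726 0.4369] [-3.1415 -0.0003  3.0893] [ 0.1577 -0.652  -0.243 ] 0.08758563034126865
wrist 0.8 [225.8, 192.0] [0.5681 0.2632 0.    ] [0.5488 0.3074 0.165 ]
wrist 0.71 [325.9, 200.5] [0.5834 0.3743 0.    ] [0.558  0.3745 0.165 ]
side 0.86 [228.2, 411.4] [0.5835 0.38   0.    ] [0.5064 0.4657 0.165 ]
side 0.73 [310.7, 215.3] [ 0.7069 -0.2108  0.    ] [ 0.6068 -0.015   0.165 ]
side 0.73 [264.3, 364.8] [ 0.5762  0.2617 -0.    ] [0.5004 0.3694 0.165 ]
side 0.67 [266.8, 253.1] [ 0.7365 -0.0314  0.    ] [0.6309 0.131  0.165 ]
side 0.58 [368.0, 263.4] [ 0.5018 -0.0977  0.    ] [0.4399 0.0771 0.165 ]
side 0.56 [333.3, 221.3] [ 0.6427 -0.2118  0.    ] [ 0.5545 -0.0158  0.165 ]
top 0.93 [196.6, 235.8] [0.5686 0.2627 0.    ] [0.5493 0.229  0.165 ]
top 0.89 [308.5, 207.0] [ 0.6394 -0.0034  0.    ] [ 0.6115 -0.0048  0.165 ]
top 0.61 [149.0, 228.9] [0.5847 0.3759 0.    ] [0.5634 0.3285 0.165 ]
top 0.57 [352.4, 265.1] [ 0.4997 -0.1086  0.    ] [ 0.4887 -0.0972  0.165 ]
top 0.56 [309.5, 235.5] [ 0.5703 -0.0061  0.    ] [ 0.5508 -0.0071  0.165 ]
```

Call:
move_arm([
  [-3,2,-30,0,0,0],
  [-1,1.5,-38,0,0,0],
  [0,0,-40,0,0,0],
  [0,0,-40,0,0,0],
  [0,0,-40,0,0,0],
])

```text
t: 59.42
eef_pos: [0.5842, 0.3745, 0.2483]
ee_rot: [3.14, 0.001, 3.087]
force: [0.6, 1.1, -0.0]
width: 0.0872
```

Call:
move_arm([
  [0,0,-25,0,0,0],
  [0,0,-10,0,0,0],
  [0,0,0,0,0,0],
  [0,0,0,0,0,0],
  [0,0,0,0,0,0],
])

```text
t: 59.83
eef_pos: [0.585, 0.3758, 0.2167]
ee_rot: [3.139, 0.003, 3.088]
force: [-0.6, 0.9, 0.8]
width: 0.0873
```

```bash
python3 -c "
from h import *
cups(('wrist',),tag='18')"
```

```text
59.8333 [0.585  0.3758 0.2167] [3.1391 0.0027 3.0881] [-0.5909  0.9459  0.7801] 0.08730972948135608
wrist 0.81 [319.7, 265.6] [0.5833 0.3731 0.    ] [0.527  0.3772 0.165 ]
wrist 0.62 [116.2, 252.5] [0.5698 0.2622 0.    ] [0.5249 0.3597 0.165 ]
```

Call:
move_arm([
  [-1,-1,-15,0,0,0],
  [-0.5,0,-10,0,0,0],
  [0,0,-4,0,0,0],
  [0,0,0,0,0,0],
  [0,0,0,0,0,0],
])

```text
t: 60.35
eef_pos: [0.5828, 0.3744, 0.1854]
ee_rot: [-3.141, 0.0, 3.088]
force: [-0.2, 0.3, 0.5]
width: 0.088
```

Call:
move_arm([
  [0,0,0,0,0,0],
  [0,0,0,0,0,0],
  [0,0,0,0,0,0],
  [0,0,0,0,0,0],
  [0,0,0,0,0,0],
], claw=255, squeeze=6)

```text
t: 60.77
eef_pos: [0.5827, 0.3743, 0.1854]
ee_rot: [3.141, 0.0, 3.088]
force: [-0.0, 0.0, 1.0]
width: 0.0601
```

Call:
move_arm([
  [0,0,0,0,0,0],
  [0,0,0,0,0,0],
  [0,0,0,0,0,0],
  [0,0,0,0,0,0],
  [0,0,0,0,0,0],
])

```text
t: 61.18
eef_pos: [0.5827, 0.3743, 0.1852]
ee_rot: [3.142, 0.0, 3.088]
force: [0.0, 0.2, 1.1]
width: 0.0505
```

Call:
move_arm([
  [0,0,10,0,0,0],
  [0,0,30,0,0,0],
  [0,0,38,0,0,0],
  [0,0,40,0,0,0],
  [0,0,40,0,0,0],
])

```text
t: 61.6
eef_pos: [0.5824, 0.374, 0.3454]
ee_rot: [-3.141, -0.0, 3.088]
force: [0.8, 0.5, 0.8]
width: 0.0504
```

Call:
move_arm([
  [0,-5,35,0,0,0],
  [-1,-15,35,0,0,0],
  [-2,-30,20,0,0,0],
  [-3,-36,0,0,0,0],
  [-3,-38,0,0,0,0],
])

```text
t: 62.02
eef_pos: [0.5732, 0.2495, 0.4358]
ee_rot: [3.139, 0.003, 3.089]
force: [1.1, -1.0, -1.1]
width: 0.05
```

Call:
move_arm([
  [-3,-38,0,0,0,0],
  [-3,-36,0,0,0,0],
  [-3,-30,0,0,0,0],
  [-2,-15,0,0,0,0],
  [-1.5,-5.5,-10,0,0,0],
])

```text
t: 62.43
eef_pos: [0.5611, 0.1236, 0.4259]
ee_rot: [3.14, 0.004, 3.086]
force: [1.4, 0.4, 0.7]
width: 0.0505
```

Call:
move_arm([
  [0,0,-25,0,0,0],
  [0,0,-25,0,0,0],
  [0,0,-15,0,0,0],
  [0,0,-5,0,0,0],
  [0,0,0,0,0,0],
])

```text
t: 62.85
eef_pos: [0.5609, 0.1263, 0.3516]
ee_rot: [-3.14, -0.002, 3.088]
force: [-0.3, 1.0, -0.4]
width: 0.0505
```

Call:
move_arm([
  [0,0,-1,0,0,0],
  [0,0,-1,0,0,0],
  [0,0,-1,0,0,0],
  [0,0,0,0,0,0],
  [0,0,0,0,0,0],
])

```text
t: 63.27
eef_pos: [0.5612, 0.1259, 0.3507]
ee_rot: [3.141, 0.001, 3.088]
force: [0.3, -0.0, 0.1]
width: 0.0499
```

Call:
move_arm([
  [0,0,-1,0,0,0],
  [0,0,0,0,0,0],
  [0,0,0,0,0,0],
  [0,0,0,0,0,0],
  [0,0,0,0,0,0],
])

```text
t: 63.68
eef_pos: [0.5611, 0.1258, 0.3491]
ee_rot: [-3.142, -0.0, 3.088]
force: [1.2, -0.7, 0.9]
width: 0.0502
```

Call:
move_arm([
  [0,0,-0.8,0,0,0],
  [0,0,0,0,0,0],
  [0,0,0,0,0,0],
  [0,0,0,0,0,0],
  [0,0,0,0,0,0],
])

```text
t: 64.1
eef_pos: [0.5612, 0.1258, 0.3483]
ee_rot: [-3.142, 0.0, 3.088]
force: [-1.1, 0.1, -0.2]
width: 0.05
```

Call:
move_arm([
  [0,0,-0.8,0,0,0],
  [0,0,0,0,0,0],
  [0,0,0,0,0,0],
  [0,0,0,0,0,0],
  [0,0,0,0,0,0],
])

```text
t: 64.52
eef_pos: [0.5612, 0.1258, 0.3475]
ee_rot: [-3.142, -0.0, 3.088]
force: [-0.6, -0.3, 0.5]
width: 0.0501
```

Call:
move_arm([
  [0,0,-0.8,0,0,0],
  [0,0,0,0,0,0],
  [0,0,0,0,0,0],
  [0,0,0,0,0,0],
  [0,0,0,0,0,0],
])

```text
t: 64.93
eef_pos: [0.5612, 0.1258, 0.347]
ee_rot: [3.141, 0.0, 3.088]
force: [-0.9, 1.2, 2.4]
width: 0.0503
```

Call:
move_arm([
  [0,0,-0.6,0,0,0],
  [0,0,0,0,0,0],
  [0,0,0,0,0,0],
  [0,0,0,0,0,0],
  [0,0,0,0,0,0],
])

```text
t: 65.35
eef_pos: [0.5611, 0.1258, 0.3465]
ee_rot: [3.141, 0.0, 3.088]
force: [-2.3, 0.9, 5.0]
width: 0.05
```

Call:
move_arm([
  [0,0,0,0,0,0],
  [0,0,0,0,0,0],
  [0,0,0,0,0,0],
  [0,0,0,0,0,0],
  [0,0,0,0,0,0],
], claw=76)

```text
t: 65.77
eef_pos: [0.5612, 0.1257, 0.346]
ee_rot: [-3.141, -0.0, 3.088]
force: [1.3, -1.6, 1.3]
width: 0.0617
```

Call:
move_arm([
  [0,0,8,0,0,0],
  [0,0,15,0,0,0],
  [0,0,20,0,0,0],
  [0,0,25,0,0,0],
  [0,0,20,0,0,0],
])

```text
t: 66.18
eef_pos: [0.5611, 0.1259, 0.4358]
ee_rot: [3.141, -0.0, 3.088]
force: [-0.1, 0.5, 0.6]
width: 0.0614
```

Call:
move_arm([
  [-15,-18,0,0,0,0],
  [-20,-24,0,0,0,0],
  [-20,-24,0,0,0,0],
  [-20,-24,0,0,0,0],
  [-18,-20,-20,0,0,0],
], claw=255)

```text
t: 66.6
eef_pos: [0.4677, 0.0149, 0.4173]
ee_rot: [3.14, 0.005, 3.089]
force: [0.8, -0.2, 1.1]
width: 0.0338
```

Call:
move_arm([
  [0,0,-20,0,0,0],
  [0,0,-20,0,0,0],
  [0,0,0,0,0,0],
  [0,0,0,0,0,0],
  [0,0,0,0,0,0],
])

```text
t: 67.02
eef_pos: [0.4687, 0.0161, 0.3752]
ee_rot: [3.142, 0.001, 3.088]
force: [1.1, -1.1, 0.1]
width: 0.0024
```

Run:
```python
from h import *
st=arm.get_state(); print(st["eef_pos"],st["width"])
cups(('side','top'),tag='19')
im=snap("wrist","w19"); h=cv2.cvtColor(im,cv2.COLOR_RGB2HSV)
for x in arm.spot_point("start_key","wrist")[:2]: print(x["score"],x["xy"],at("wrist",x["xy"],.0425,st))
m=((h[...,0]>50)&(h[...,0]<80)&(h[...,1]>120)&(h[...,2]>60)).astype(np.uint8)
k,l,s,c=cv2.connectedComponentsWithStats(m)
for i in range(1,k):
  if s[i,4]>150: print(s[i],c[i],at("wrist",c[i],.0425,st))
a=cv2.imread("pics/side19.png"); b=im[:,:,::-1]
o=np.zeros((600,800,3),np.uint8); o[:,:450]=cv2.resize(a[170:350,235:370],(450,600),interpolation=cv2.INTER_CUBIC); o[:350,450:]=cv2.resize(b[:400,150:550],(350,350)); cv2.imwrite("pics/c19.png",o)
```

```text
[0.4687 0.0161 0.3752] 0.0024390479753695826
67.0167 [0.4687 0.0161 0.3752] [3.1416 0.0008 3.0884] [ 1.1015 -1.0817  0.1318] 0.0024390479753695826
side 0.98 [262.8, 364.0] [0.5798 0.2612 0.    ] [0.5034 0.3691 0.165 ]
side 0.81 [366.3, 263.0] [ 0.5059 -0.0974  0.    ] [0.4433 0.0773 0.165 ]
side 0.77 [273.1, 253.1] [ 0.7227 -0.0377  0.    ] [0.6197 0.1259 0.165 ]
side 0.71 [331.5, 225.4] [ 0.6398 -0.1943  0.    ] [ 0.5522 -0.0015  0.165 ]
side 0.63 [307.4, 219.3] [ 0.7071 -0.1919  0.    ] [0.6069 0.0004 0.165 ]
side 0.56 [298.0, 265.6] [ 0.6478 -0.0226  0.    ] [0.5587 0.1382 0.165 ]
top 0.92 [311.6, 207.1] [ 0.6392 -0.0109  0.    ] [ 0.6113 -0.0113  0.165 ]
top 0.82 [351.1, 263.3] [ 0.504  -0.1055  0.    ] [ 0.4925 -0.0945  0.165 ]
top 0.79 [194.4, 234.5] [0.5717 0.268  0.    ] [0.552  0.2337 0.165 ]
top 0.76 [245.0, 205.6] [0.642  0.1491 0.    ] [0.6138 0.1292 0.165 ]
top 0.67 [243.9, 228.2] [0.5873 0.1507 0.    ] [0.5657 0.1306 0.165 ]
top 0.63 [307.5, 236.2] [ 0.5686 -0.0013  0.    ] [ 0.5493 -0.0029  0.165 ]
0.97 [314.7, 176.1] [0.4277 0.0098 0.0425]
[295 153  46  48 946] [318.482  178.1882] [0.4296 0.0128 0.0425]
```

View pics/c19.png

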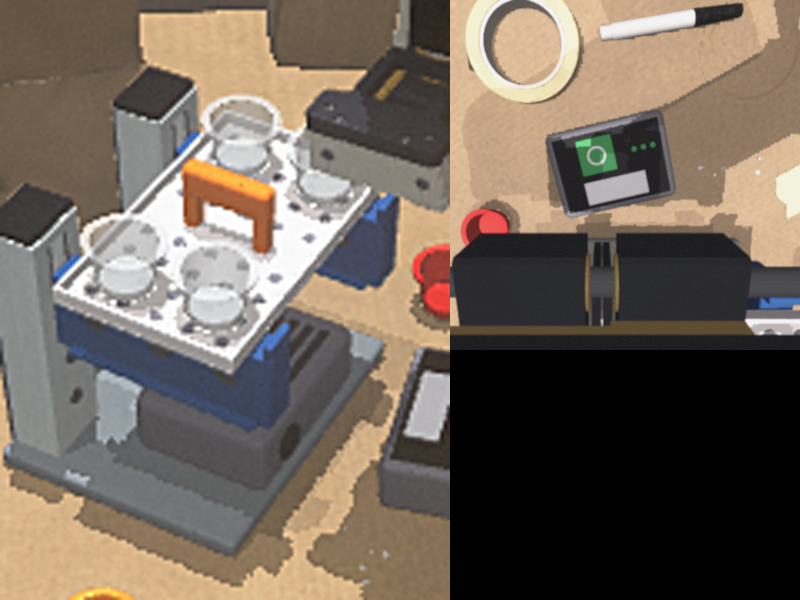

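Call:
move_arm([
  [-15,-1,-10,0,0,0],
  [-15,-1.5,-25,0,0,0],
  [-10,-1,-30,0,0,0],
  [0,0,-30,0,0,0],
  [0,0,-25,0,0,0],
])

```text
t: 67.73
eef_pos: [0.4273, 0.0121, 0.2532]
ee_rot: [3.141, 0.001, 3.088]
force: [0.5, 0.1, 0.2]
width: 0.0005
```

Call:
move_arm([
  [0,0,-12,0,0,0],
  [0,0,-6,0,0,0],
  [0,0,-2,0,0,0],
  [0,0,0,0,0,0],
  [0,0,0,0,0,0],
])

```text
t: 68.15
eef_pos: [0.4287, 0.0125, 0.235]
ee_rot: [3.141, 0.001, 3.088]
force: [-0.1, -0.5, 0.8]
width: 0.0006
```

Call:
move_arm([
  [0,0,-3,0,0,0],
  [0,0,-2,0,0,0],
  [0,0,-2,0,0,0],
  [0,0,-2,0,0,0],
  [0,0,0,0,0,0],
])

```text
t: 68.57
eef_pos: [0.428, 0.0122, 0.2249]
ee_rot: [-3.142, -0.0, 3.088]
force: [0.3, 0.0, -0.4]
width: 0.0006
```

Call:
move_arm([
  [0,0,-1.5,0,0,0],
  [0,0,-1.5,0,0,0],
  [0,0,-1,0,0,0],
  [0,0,-0.5,0,0,0],
  [0,0,0,0,0,0],
])

```text
t: 68.98
eef_pos: [0.4282, 0.0123, 0.2206]
ee_rot: [-3.141, -0.0, 3.088]
force: [-0.4, 0.3, 3.8]
width: 0.0006
```

Call:
move_arm([
  [0,0,-0.5,0,0,0],
  [0,0,-0.5,0,0,0],
  [0,0,-0.5,0,0,0],
  [0,0,-0.5,0,0,0],
  [0,0,0,0,0,0],
])

```text
t: 69.4
eef_pos: [0.4281, 0.0123, 0.2193]
ee_rot: [-3.141, 0.0, 3.088]
force: [-4.1, 0.1, 13.5]
width: 0.0008
```

Over 5 N now; hold, then retreat.

Call:
move_arm([
  [0,0,0,0,0,0],
  [0,0,0,0,0,0],
  [0,0,0,0,0,0],
  [0,0,0,0,0,0],
  [0,0,0,0,0,0],
])

```text
t: 69.82
eef_pos: [0.4281, 0.0123, 0.2193]
ee_rot: [-3.142, 0.0, 3.088]
force: [-4.1, 1.2, 13.2]
width: 0.0003
```

Call:
move_arm([
  [0,0,1,0,0,0],
  [0,0,4,0,0,0],
  [0,0,15,0,0,0],
  [0,0,30,0,0,0],
  [0,0,30,0,0,0],
])

```text
t: 70.23
eef_pos: [0.4277, 0.012, 0.299]
ee_rot: [-3.14, -0.003, 3.088]
force: [0.1, 0.5, -0.2]
width: 0.0006
```

Call:
move_arm([
  [0,0,30,0,0,0],
  [0,-20,30,0,0,0],
  [0,-30,20,0,0,0],
  [0,-30,0,0,0,0],
  [0,-30,0,0,0,0],
])

```text
t: 70.65
eef_pos: [0.4281, -0.0987, 0.3805]
ee_rot: [3.14, 0.004, 3.089]
force: [0.7, -0.9, -0.7]
width: 0.0005
```

Call:
move_arm([
  [0,-20,0,0,0,0],
  [0,0,0,0,0,0],
  [0,0,0,0,0,0],
  [0,0,0,0,0,0],
  [0,0,0,0,0,0],
])

```text
t: 71.07
eef_pos: [0.4281, -0.1172, 0.3786]
ee_rot: [3.142, -0.0, 3.088]
force: [-1.3, 0.3, 0.3]
width: 0.0006
```

```bash
python3 -c "
from h import *
cups(('side','top'),tag='20')"
```

```text
71.0667 [ 0.4281 -0.1172  0.3786] [ 3.1415 -0.0001  3.0885] [-1.3006  0.2536  0.2804] 0.0006400613297328956
side 0.97 [271.7, 252.0] [ 0.7278 -0.0398  0.    ] [0.6238 0.1241 0.165 ]
side 0.86 [298.9, 265.6] [ 0.6459 -0.0235  0.    ] [0.5571 0.1375 0.165 ]
side 0.81 [367.8, 265.2] [ 0.4999 -0.0916  0.    ] [0.4384 0.082  0.165 ]
side 0.81 [266.6, 365.9] [0.5708 0.2621 0.    ] [0.496  0.3698 0.165 ]
side 0.72 [306.6, 218.6] [ 0.7103 -0.1937  0.    ] [ 0.6095 -0.001   0.165 ]
side 0.62 [332.6, 222.1] [ 0.6429 -0.208   0.    ] [ 0.5547 -0.0127  0.165 ]
top 0.97 [308.8, 236.1] [ 0.5688 -0.0044  0.    ] [ 0.5495 -0.0057  0.165 ]
top 0.94 [245.5, 205.9] [0.6413 0.1479 0.    ] [0.6132 0.1281 0.165 ]
top 0.9 [243.6, 228.6] [0.5863 0.1514 0.    ] [0.5649 0.1312 0.165 ]
top 0.71 [308.5, 208.8] [ 0.635  -0.0034  0.    ] [ 0.6076 -0.0048  0.165 ]
top 0.64 [197.1, 233.5] [0.5741 0.2617 0.    ] [0.5541 0.2281 0.165 ]
top 0.52 [353.4, 263.2] [ 0.5042 -0.111   0.    ] [ 0.4927 -0.0993  0.165 ]
```

```bash
python3 -c "
from station import arm
print(arm.job_done())"
```

```text
the job is handed in; nothing more can be done
None
```

I finished the whole job in the order asked and handed it in at about 71 s. No verdict was reported, so the result rests on my own checks.

- **Brackets:** Both are hooked in. I pressed each one near its upright with about 25–27 N, until it stopped solidly at the locked height. An upward tug on the left one, before that final press, moved it about 4 mm. I put that down to the arm drooping or pivoting in the grip rather than to a missed lock. I did not tug either bracket again after the final press.
- **Shelf:** It lies across both brackets, between the uprights and the lips. It tilts about 2° toward the front, estimated from the heights at which the cups touched down; that matches the droop allowed for a locked bracket.
- **Cups:** All four clear cups were present, and one was knocked aside during the run. All four stood upright on the shelf in the last picture I viewed, taken before the key press. After the press, both fixed cameras still found all four in place.
- **Timer key:** I pressed it last, holding about 13 N for more than 0.4 s.

I did not touch the bottle or the orange and red look-alike cups. At hand-in the arm was clear of everything.

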